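Hang the plug gauge on the swinging pendant hook

ROBOT

A 6-joint arm with a two-finger parallel gripper is mounted at the origin on a cart in front of the work surface, level with it; the furniture and walls round the work are solid. World frame = base frame: x ahead of the robot, y to its left, z up, the work surface at z = 0. Lengths are in m, angles in rad, forces in N, time in s.
With the tool pointing down it reaches from about 0.425 to 0.95 m from the base axis. Payload 3.5 kg.
Tool frame: the origin (TCP) lies on the centre line of the jaws, within the pads' length; the fingertips stand 14 mm ahead of it and the grasp point (between the pads) lies 5 mm behind it (tips_ahead is the distance from the TCP to the fingertips, in m); y points along the fingers, z is the direction in which the jaws open and shut, and the axes are right-handed (so a half turn about y gives the same grasp; the last joint's range is limited). The gripper opens to 85 mm and grips with 20 to 120 N. Pads are 22 mm wide; open, the fingers measure 114 mm over their backs; the gripper's body (76 mm by 85 mm) begins 54 mm behind the grasp point. The pads swing forward as they close: fully open they stand 13 mm farther back than shut.
Start: joints at [1.156, 0.286, 1.577, -0, 1.279, -0.15], TCP at [0.177, 0.651, 0.245] pointing down, gripper open.
Joint ranges: [-2.77, 2.77], [-0.9, 2.22], [0.21, 2.48], [-1.53, 4.67], [0.24, 2.81], [-2.84, 2.84]. Speed limits (rad/s): [2.79, 2.79, 3.14, 3.14, 3.14, 3.14].

INTERFACE

Orientations are given as a unit quaternion [x, y, z, w].
In Python, from plant import get_state, read_camera, sign_off, tips_ahead gives the robot as it stands.
- The arm moves only by the tool send_rows, never from a script. Its argument "plan" is a list of rows, each a list of 2 entries, a list of its own where there are three numbers: the shift along the tool's x, y, z in units of 12 cm (1.0 is 12 cm), then the turn, a rotation vector about the tool's x, y, z in units of 360 degrees (1.0 is 360 degrees). In form: [[[tx, ty, tz], [rx, ry, rz]], ...]. A call has 1 to 12 rows; each row shifts and turns the commanded pose from where the row before left it, along the tool's axes as they then stand; what a row does not reach is not made up. A row lasts 1/10 s, in which the tool goes at most 50 mm and 8.59 degrees, less where a joint would pass 70% of its speed; a pose out of reach is approached as far as the arm can. A call with a number of a shift or a turn outside -1 to 1 is refused whole. A call with a gripper value outside its range is refused whole. "gripper" is the closure, from 0 (fully open) to 1 (shut), set as the call begins (left out, the last holds). The fingers move at their own pace and stop on an object; "grip_force" is the grip in N (left out, the last holds). Time passes only in rows, so rows that do not move let the fingers close. It gives the time, the measured TCP pose, the force and the opening at its end, in the units of the state.
- get_state(): the state, without advancing time (a new reading comes with each control period).
- read_camera(name): name is "scene" or "top"; returns a dict with "img" (420x560x3 uint8, blue, green, red), "fx", "fy", "cx", "cy" (pixels), "world_from_camera" (4x4, takes a point from camera to world coordinates). Camera axes: x right, y down, z forward; pixel columns grow to the right and rows downward; lengths in m; the calibration is good to about 2 mm. A picture is of the moment at which its call begins. There is no depth.
- sign_off(): hands the job in, once; it reports no verdict.
The state is a dict: "time": time; "qpos": joint angles; "dq": joint speeds; "joint_efforts": joint torques, N m; "eef_pos": TCP position; "tcp_rot": TCP orientation; "contact_force": force on the tool from outside, world axes, zero at the start; "wrist_torque": the same for the moment, N m; "opening": opening from 0.0 (shut) to 1.0 (fully open).
Only numpy, scipy, OpenCV 4.12 (cv2) and the standard library are available. Lean on these libraries where they do the work, as an engineer would, in place of code of your own. Each camera call takes 0.05 s, during which the arm holds its last target. There are 200 camera calls.

TASK

Hang the plug gauge on the gauge stand's pendant hook, which is swinging: first bring the gauge (or a finger) softly against the hook and keep it there until the hook rests still against it; then, without setting it swinging again, bring the gauge's eye over the hook's upturned point and down into the bend, whose height is set differently each time, and press it down with 3 to 4 N for a moment to feel that it is seated; then lower the gauge's heavy end and let go, so that it hangs freely in the hook. The hook's pivot is delicate: never knock the hook or the stand with more than 10 N, never press the eye into the hook with more than 5 N, and leave the micrometer and the bearing races on the bench where they are.

Things in the scene. Friction and masses are not known exactly. Their poses are not given: they have to be found in the camera images.
- plug_gauge: Loose steel plug gauge lying flat, 164 mm long, about 0.16 kg. Ribbed grip block 60 (x) x 24 (y) x 22 (z) mm, origin at the centre of its underside; +x runs to the hanging eye, z up when flat. Behind the block a 17 mm round plug reaches to x = -53 mm; in front a strap 14 wide, 5 thick leads to the eye. Balances at the block; grip across it firmly (50 N), or it tips in the grip when the eye is pressed.
- gauge_eye (a point): Centre of the gauge's hanging eye, at (95, 0, 11) mm in the gauge's frame: a round ring of 5 mm wire, 21 mm inside and 31 mm outside diameter, lying in the gauge's x-y plane (level when the gauge lies flat). Its front edge is 15.5 mm ahead of its centre. Level, with that edge resting on the hook's shank just above the point, it has the point below its hole.
- gauge_stand: Fixed stand: base plate 120 x 160 x 12 mm, round post 22 mm thick, 400 mm high, and an arm at 369 to 387 mm height from the post to -x with a clevis at its end, 337 mm up. Origin under the post on the bench, z up; -x faces roughly to the robot. The clevis pin, on which the hook swings, is at (-150, 0, 350) mm in this frame and runs along y.
- pendant_hook: The swinging steel hook, 0.4 kg; origin on the clevis pin, plumb its axes are the stand's. Its 6.6 mm shank runs down from the pin through a weight 28 mm thick (z = -28 to -74 mm), then bends to -x (to the robot) and up into a point 20 mm in front of the shank (centres). The drop is adjustable, set differently each time: bend wire centre at z = -155 to -167 mm, point's top 32 mm higher.
- hook_swing (a joint): Swing of the hook about its pin, rad: 0 plumb, positive with its lower end away from the robot (to the stand's +x). At the start it swings freely, up to 0.35 rad either way, period about 0.6 s, with hardly any damping: it will not stop by itself in time. Pushed aside it leans back by its weight with only about 1 N per 0.3 rad at the shank above the point. Stops at +-0.8.
- micrometer: A bystander: a micrometer 61 x 130 x 16 mm lying on the bench, origin under its middle.
- race_near: A bystander: steel bearing race 29 mm across, 10 mm high, origin under its middle.
- race_mid: A bystander: another such race.
- race_far: A bystander: another such race.
Not all that is in view belongs to the job. Of the things that look like the plug_gauge, take the one that is farthest to the robot's right at the start.

How it is judged:
On the way, in this order (a step that is already met when the one before it is completed fails the run):
1. the hook is steadied: the gauge or a finger bears on it and it is at rest (slower than 0.2 rad/s for 0.3 s), the eye not yet in the hook (contact force between any of plug_gauge, the fingers and pendant_hook above 0.05 N and velocity of joint hook_swing between -0.2 and 0.2 rad/s and not (x of gauge_eye in the frame of pendant_hook between -0.05 and 0.01 m and y of gauge_eye in the frame of pendant_hook between -0.014 and 0.014 m and z of gauge_eye in the frame of pendant_hook between -0.2 and -0.135 m)), for 0.3 s.
2. the eye, down over the point, is pressed into the bend with more than 2.5 N while the hook is quiet (slower than 1 rad/s), for 0.2 s (x of gauge_eye in the frame of pendant_hook between -0.042 and 0.002 m and y of gauge_eye in the frame of pendant_hook between -0.014 and 0.014 m and z of gauge_eye in the frame of pendant_hook between -0.185 and -0.138 m and contact force between plug_gauge and pendant_hook above 2.5 N and velocity of joint hook_swing between -1 and 1 rad/s), for 0.2 s.
At the end, for the whole second after the job is handed in: The gauge hangs in the hook and bears on it: the eye's centre, in the hook's frame, at z = -155 to -185, x = -25 to +5 and y = -14 to +14 mm; eye end up, the gauge within 0.8 rad and the hook within 0.55 rad of plumb; both may swing within these bounds (x of gauge_eye in the frame of pendant_hook between -0.025 and 0.005 m and y of gauge_eye in the frame of pendant_hook between -0.014 and 0.014 m and z of gauge_eye in the frame of pendant_hook between -0.185 and -0.155 m and contact force between plug_gauge and pendant_hook above 0.05 N and angle between plug_gauge's own x axis and vertical below 0.8 rad and value of joint hook_swing between -0.55 and 0.55 rad); the robot touches nothing.
It fails at once if the gauge, a finger or the arm knocked the hook or the stand with more than 10 N (contact force between any of plug_gauge, the fingers, the arm and pendant_hook above 10 N or contact force between any of plug_gauge, the fingers, the arm and gauge_stand above 10 N).
It fails at once if the held gauge pressed with more than 5 N while its eye was in the hook (contact force between the fingers and plug_gauge above 3 N and contact force between plug_gauge and pendant_hook above 5 N and x of gauge_eye in the frame of pendant_hook between -0.042 and 0.002 m and y of gauge_eye in the frame of pendant_hook between -0.014 and 0.014 m and z of gauge_eye in the frame of pendant_hook between -0.185 and -0.138 m).
It fails at once if a bystander (the micrometer or a bearing race) was moved by more than 20 mm (distance of any of micrometer, race_near, race_mid, race_far from where it was at the start of the episode above 0.02 m).
It also fails if it takes over 72 s, if anything falls off the work surface, if the arm or the gripper's body presses on something with over 40 N, if the wrist force passes 120 N, or if a joint passes its speed limit or range.

## Working session

There is one attempt and no reset: what is moved stays moved. The work goes in short steps, Python scripts to look and compute and a tool call to move; the robot and the scene stay as the last step left them, time stands still between calls to the robot, and variables do not carry over. Pictures are saved under pics/ and viewed, about 8 in all and at most 12, crops included, and the job is handed in when it is done.

Besides the shell and the picture viewer there is one more tool, called after "Call:" by a JSON object that holds its "name" and its "arguments". send_rows: Moves the arm, as the interface text tells. Its arguments: {"type":"object","properties":{"plan":{"type":"array"},"gripper":{"type":"number"},"grip_force":{"type":"number"}},"required":["plan"]}

```bash
mkdir -p pics; ls; python3 - <<'E'
from plant import *
import cv2,numpy as np
s=get_state();print(s, tips_ahead if not callable(tips_ahead) else tips_ahead())
for n in("scene","top"):
    r=read_camera(n);cv2.imwrite(f"pics/{n}0.png",r["img"]);np.savez(f"{n}0.npz",**r);print(n,r["fx"],r["fy"],r["cx"],r["cy"],r["world_from_camera"].tolist() if hasattr(r["world_from_camera"],'tolist') else r["world_from_camera"])
E
```

```text
pics
{'time': 0.0, 'qpos': array([ 1.15599534e+00,  2.87170908e-01,  1.57820958e+00, -3.20235357e-06,
        1.27862129e+00, -1.50004714e-01]), 'dq': array([ 8.48339545e-05,  5.22783124e-05, -7.54692190e-04, -2.25469839e-05,
       -5.77939416e-05,  5.46954962e-04]), 'joint_efforts': array([ 3.34668875e-04, -4.05992317e+01, -2.92618418e+01, -2.08901160e-04,
        6.06178233e-03, -1.66213539e-05]), 'eef_pos': array([0.17636917, 0.650885  , 0.24392602]), 'tcp_rot': array([ 0.70173615, -0.09358227,  0.09310964, -0.70009951]), 'contact_force': array([ 0.36316003,  0.39252146, -0.63781905]), 'wrist_torque': array([ 0.00217356, -0.04062019, -0.01071854]), 'opening': 1.0004365137634954} 0.014
scene 481.41375090050303 481.41375090050303 280.98198120320245 197.28245247053812 [[0.6260243391192113, -0.33470916833591347, 0.7043176126310032, -0.22221160272004037], [-0.7797032379949772, -0.2831534950546063, 0.558468404566014, -0.748585607539458], [0.012505498410809966, -0.8987735370326845, -0.43823480194897246, 0.716249440942935], [0.0, 0.0, 0.0, 1.0]]
top 423.53692513870817 423.53692513870817 273.96156024672143 209.20287872609663 [[-0.02991297730751325, -0.9961362565564076, 0.0825698017581916, 0.486711506155813], [-0.9995515916996776, 0.029922491648104364, -0.0011225079998323565, -0.0989222882828583], [-0.0013525232865874953, -0.08256635433005377, -0.9965846516043697, 1.2651972276657613], [0.0, 0.0, 0.0, 1.0]]
```

View pics/scene0.png

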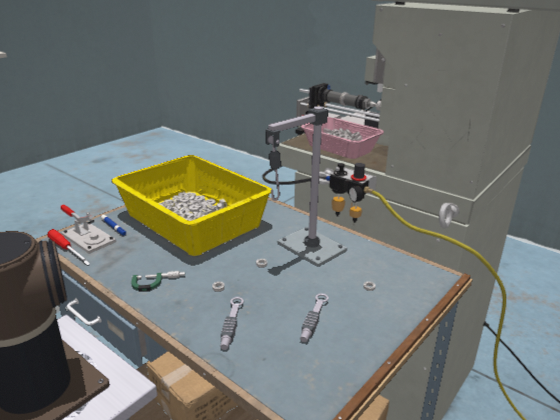

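View pics/top0.png

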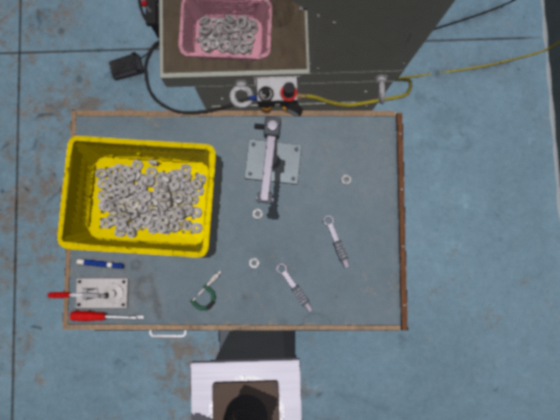

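Scene: the hook hangs near (275,175) and the target gauge is at (313,318). The stand is at (312,243). Top: the target gauge is the right-hand one, eye at (328,219) and block about (339,250). The stand's plate is at (273,162) and the races are at (347,179), (257,214) and (254,263). Next I'll crop in for detail.

```bash
cat > h.py <<'E'
import numpy as np,cv2
from plant import *
from scipy.spatial.transform import Rotation as R
def ray(r,u,v):
    T=r["world_from_camera"];d=T[:3,:3]@np.array([(u-r["cx"])/r["fx"],(v-r["cy"])/r["fy"],1]);return T[:3,3],d/np.linalg.norm(d)
def plane(r,u,v,z):
    o,d=ray(r,u,v);return o+d*(z-o[2])/d[2]
def proj(r,p):
    T=r["world_from_camera"];c=T[:3,:3].T@(np.asarray(p)-T[:3,3]);return c[0]/c[2]*r["fx"]+r["cx"],c[1]/c[2]*r["fy"]+r["cy"]
def tri(r1,p1,r2,p2):
    A=[];b=[]
    for r,p in((r1,p1),(r2,p2)):
        o,d=ray(r,*p);M=np.eye(3)-np.outer(d,d);A.append(M);b.append(M@o)
    return np.linalg.lstsq(np.vstack(A),np.hstack(b),rcond=None)[0]
E
python3 - <<'E'
import numpy as np,cv2
t=cv2.imread("pics/top0.png");s=cv2.imread("pics/scene0.png")
f=lambda i,x,y,w,h,k:cv2.resize(i[y:y+h,x:x+w],None,fx=k,fy=k,interpolation=cv2.INTER_CUBIC)
a=f(t,235,110,130,165,3.5) # 455x577
b=f(s,255,95,95,165,3.5)
cv2.imwrite("pics/c0.png",np.hstack([a,b]));print(a.shape,b.shape)
E
```

```text
(578, 455, 3) (578, 332, 3)
```

View pics/c0.png

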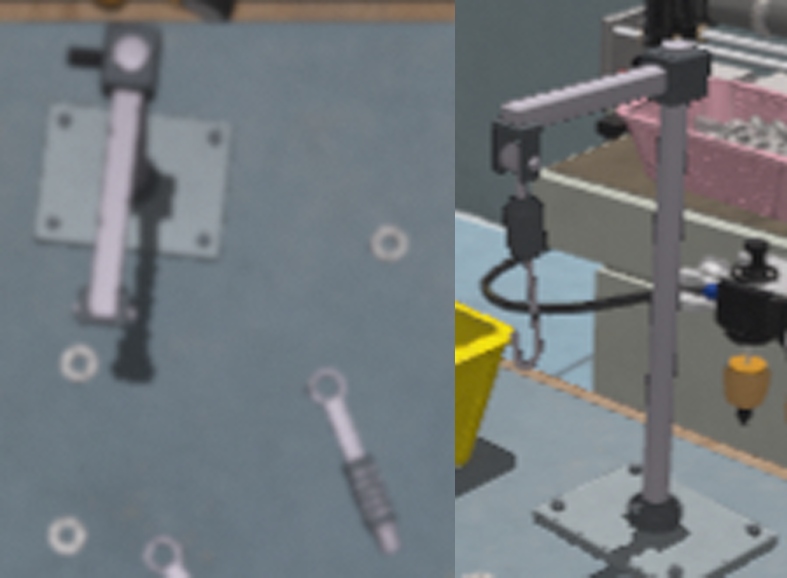

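The crop (top part, 3.5x) shows plate corners (52,105), (231,123), (220,257) and (36,240), post top (131,53), and the clevis end about (105,305). The gauge eye is at (327,387) and the plug end at (391,548). In the scene part, the clevis pin is at about (519-455,155) and the bend bottom at about (525-455,365).

```bash
python3 - <<'E'
from h import *
t=dict(np.load("top0.npz"));s=dict(np.load("scene0.npz"))
c=lambda x,y:(235+(x+.5)/3.5-.5,110+(y+.5)/3.5-.5); d=lambda x,y:(255+(x-455+.5)/3.5-.5,95+(y+.5)/3.5-.5)
P=[plane(t,*c(*p),.012)[:2] for p in((52,105),(231,123),(220,257),(36,240))]
print("plate ctr",np.mean(P,0),"sides",[np.round(np.linalg.norm(P[i]-P[i-1]),3) for i in range(4)])
for i in range(4):e=P[i]-P[i-1];print(np.degrees(np.arctan2(e[1],e[0])))
pt=plane(t,*c(131,53),.400);print("posttop",pt)
for p in((92,314),(122,316),(88,303),(128,303),(105,314)):print("arm end",plane(t,*c(*p),.387))
for a,b in(((100,310),(131,53)),((113,92),(140,92))):
  print(plane(t,*c(*a),.387),plane(t,*c(*b),.387))
print("scene post top",plane(s,*d(678,47),.4),"post base",plane(s,*d(656,505),.02))
e=plane(t,*c(327,387),.011);q=plane(t,*c(391,548),.011);print("eye",e,"plug",q,np.linalg.norm(e-q),"yaw",np.degrees(np.arctan2(*(e-q)[1::-1])))
for n,m in(("mid",(79,363)),("near",(67,536)),("far",(389,243))):print(n,plane(t,*c(*m),.01)[:2])
E
```

```text
plate ctr [ 0.73444982 -0.10216265] sides [np.float64(0.118), np.float64(0.155), np.float64(0.117), np.float64(0.158)]
-8.090563268312382
-97.57082166685085
173.37194586415114
82.9483462513225
posttop [ 0.7349816  -0.10124017  0.4       ]
arm end [ 0.58087479 -0.07336998  0.387     ]
arm end [ 0.57914074 -0.09119619  0.387     ]
arm end [ 0.58753511 -0.07116739  0.387     ]
arm end [ 0.58681832 -0.09499668  0.387     ]
arm end [ 0.58064205 -0.08110986  0.387     ]
[ 0.58312645 -0.07819965  0.387     ] [ 0.73871197 -0.101275    0.387     ]
[ 0.71505313 -0.08971486  0.387     ] [ 0.71456031 -0.10599142  0.387     ]
scene post top [ 0.72981903 -0.10559267  0.4       ] post base [ 0.74516041 -0.09498556  0.02      ]
eye [ 0.55306851 -0.25969144  0.011     ] plug [ 0.41624381 -0.30790628  0.011     ] 0.14507125004672944 yaw 19.411646847606896
mid [ 0.57982108 -0.05022328]
near [ 0.43432149 -0.03624971]
far [ 0.67464106 -0.31774899]
```

```bash
cat >> h.py <<'E'
def rows(p,q,wps,show=True):
    """from pose p (rot matrix q) through waypoints (pos,rot,n): print rows, rounded, tracking the rounding"""
    p=np.array(p,float);Q=R.from_matrix(q) if np.shape(q)==(3,3) else R.from_quat(q);out=[]
    for pos,rot,n in wps:
        for k in range(n,0,-1):
            m=n-k;dp=(np.array(pos)-p)/k;rv=(Q.inv()*rot).as_rotvec()/k
            t=np.round(Q.inv().apply(dp)/.12,3);w=np.round(rv/2/np.pi,4)
            out.append([t.tolist(),w.tolist()]);p=p+Q.apply(t*.12);Q=Q*R.from_rotvec(w*2*np.pi)
    for i in range(0,len(out),12):print(str(out[i:i+12]).replace(' ',''))
    print("end",np.round(p,4),[ (round(max(np.linalg.norm(np.array(r[0])*.12) for r in out)*1000),round(max(np.linalg.norm(r[1]) for r in out)*360,1))])
    return p,Q
def toolrot(gx,down):
    """tool x along gx (gauge x), y along 'down'"""
    gx=np.array(gx,float);gx/=np.linalg.norm(gx);d=np.array(down,float);d-=gx*(d@gx);d/=np.linalg.norm(d)
    return R.from_matrix(np.c_[gx,d,np.cross(gx,d)])
E
python3 - <<'E'
from h import *
s=get_state();M=R.from_quat(s["tcp_rot"]).as_matrix();print(np.round(M,3))
a=np.radians(19.4)
T=toolrot([np.cos(a),np.sin(a),0],[0,0,-1])
T2=toolrot([-np.cos(a),-np.sin(a),0],[0,0,-1])
c=R.from_quat(s["tcp_rot"])
print([(c.inv()*t).magnitude()*57.3 for t in(T,T2)])
h=.225
rows([.177,.651,.245],c.as_quat(),[([.35,.35,.245],c,8),([.43,.12,.245],T if (c.inv()*T).magnitude()<(c.inv()*T2).magnitude() else T2,10),([.43,-.1,.245],T if (c.inv()*T).magnitude()<(c.inv()*T2).magnitude() else T2,6),([.463,-.291,.15],T if (c.inv()*T).magnitude()<(c.inv()*T2).magnitude() else T2,6)])
E
```

```text
[[ 0.965 -0.001  0.262]
 [-0.262 -0.002  0.965]
 [-0.    -1.    -0.002]]
[34.57395275782594, 145.43954962284428]
[[[0.256,0.0,-0.255],[0.0,0.0,0.0]],[[0.256,0.001,-0.256],[0.0,0.0,0.0]],[[0.256,0.0,-0.255],[0.0,0.0,0.0]],[[0.256,0.001,-0.256],[0.0,0.0,0.0]],[[0.256,0.0,-0.255],[0.0,0.0,0.0]],[[0.256,0.001,-0.256],[0.0,0.0,0.0]],[[0.256,0.0,-0.255],[0.0,0.0,0.0]],[[0.256,0.001,-0.256],[0.0,0.0,0.0]],[[0.114,0.0,-0.168],[0.0,-0.0096,-0.0]],[[0.104,0.0,-0.174],[0.0,-0.0096,-0.0]],[[0.094,0.0,-0.18],[0.0,-0.0096,-0.0]],[[0.083,0.0,-0.185],[0.0,-0.0096,-0.0]]]
[[[0.071,0.001,-0.19],[0.0,-0.0096,-0.0]],[[0.06,0.0,-0.194],[0.0001,-0.0096,-0.0]],[[0.048,0.0,-0.197],[0.0,-0.0096,-0.0]],[[0.036,0.001,-0.2],[0.0001,-0.0096,-0.0001]],[[0.023,0.0,-0.201],[0.0,-0.0096,-0.0]],[[0.011,0.0,-0.203],[0.0001,-0.0096,-0.0001]],[[-0.101,0.0,-0.288],[-0.0,-0.0,0.0]],[[-0.101,0.0,-0.288],[-0.0,-0.0,0.0]],[[-0.102,0.0,-0.288],[-0.0,-0.0,0.0]],[[-0.101,0.0,-0.288],[-0.0,-0.0,0.0]],[[-0.102,0.0,-0.289],[-0.0,-0.0,0.0]],[[-0.101,0.0,-0.288],[-0.0,-0.0,0.0]]]
[[[-0.045,0.132,-0.266],[-0.0,-0.0,0.0]],[[-0.045,0.132,-0.265],[-0.0,-0.0,0.0]],[[-0.045,0.132,-0.266],[-0.0,-0.0,0.0]],[[-0.045,0.132,-0.265],[-0.0,-0.0,0.0]],[[-0.045,0.132,-0.266],[-0.0,-0.0,0.0]],[[-0.044,0.132,-0.265],[-0.0,-0.0,0.0]]]
end [ 0.4631 -0.291   0.1499] [(43, np.float64(3.5))]
```

Call:
{"name": "send_rows", "arguments": {"plan": [[[0.256, 0, -0.255], [0, 0, 0]], [[0.256, 0, -0.255], [0, 0, 0]], [[0.256, 0, -0.255], [0, 0, 0]], [[0.256, 0, -0.255], [0, 0, 0]], [[0.256, 0, -0.255], [0, 0, 0]], [[0.256, 0, -0.255], [0, 0, 0]], [[0.256, 0, -0.255], [0, 0, 0]], [[0.256, 0, -0.255], [0, 0, 0]], [[0.114, 0, -0.168], [0, -0.0096, 0]], [[0.104, 0, -0.174], [0, -0.0096, 0]], [[0.094, 0, -0.18], [0, -0.0096, 0]], [[0.083, 0, -0.185], [0, -0.0096, 0]]], "gripper": 0.45, "grip_force": 50}}

```text
time: 1.3
eef_pos: [0.3817, 0.2578, 0.2449]
tcp_rot: [0.707, -0.008, 0.007, -0.707]
contact_force: [0.0, -0.0, -0.2]
opening: 0.55
```

Call:
{"name": "send_rows", "arguments": {"plan": [[[0.071, 0, -0.19], [0, -0.0096, 0]], [[0.06, 0, -0.194], [0, -0.0096, 0]], [[0.048, 0, -0.197], [0, -0.0096, 0]], [[0.036, 0, -0.2], [0, -0.0096, 0]], [[0.023, 0, -0.201], [0, -0.0096, 0]], [[0.011, 0, -0.203], [0, -0.0096, 0]], [[-0.101, 0, -0.288], [0, 0, 0]], [[-0.101, 0, -0.288], [0, 0, 0]], [[-0.101, 0, -0.288], [0, 0, 0]], [[-0.101, 0, -0.288], [0, 0, 0]], [[-0.101, 0, -0.288], [0, 0, 0]], [[-0.101, 0, -0.288], [0, 0, 0]]]}}

```text
time: 2.5
eef_pos: [0.4294, -0.1002, 0.245]
tcp_rot: [-0.697, -0.119, 0.119, 0.697]
contact_force: [0.9, 0.5, -0.5]
opening: 0.55
```

Call:
{"name": "send_rows", "arguments": {"plan": [[[-0.045, 0.132, -0.266], [0, 0, 0]], [[-0.045, 0.132, -0.266], [0, 0, 0]], [[-0.045, 0.132, -0.266], [0, 0, 0]], [[-0.045, 0.132, -0.266], [0, 0, 0]], [[-0.045, 0.132, -0.266], [0, 0, 0]], [[-0.045, 0.132, -0.266], [0, 0, 0]], [[0, 0, 0], [0, 0, 0]]]}}

```text
time: 3.2
eef_pos: [0.4618, -0.2923, 0.1473]
tcp_rot: [-0.696, -0.117, 0.119, 0.698]
contact_force: [-0.6, 0.6, -0.8]
opening: 0.549
```

```bash
python3 - <<'E'
from h import *
s=get_state();print(s["time"],s["eef_pos"],np.round(R.from_quat(s["tcp_rot"]).as_matrix(),3),s["qpos"],s["opening"],s["contact_force"],tips_ahead)
for n in("scene","top"):
    r=read_camera(n);cv2.imwrite(f"pics/{n}1.png",r["img"]);np.savez(f"{n}1.npz",**r)
a=dict(np.load("top1.npz"))["img"][195:275,290:370];b=dict(np.load("scene1.npz"))["img"][270:350,275:355]
cv2.imwrite("pics/c1.png",cv2.resize(np.hstack([a,b]),None,fx=5,fy=5,interpolation=cv2.INTER_CUBIC))
E
```

```text
3.2 [ 0.46183354 -0.29233852  0.14726173] [[ 0.944 -0.004 -0.329]
 [ 0.329  0.003  0.944]
 [-0.003 -1.     0.004]] [-7.49735136e-01  1.10809926e-01  1.97113785e+00 -6.78020900e-04
  1.06398374e+00 -2.65526661e+00] 0.5486897655943336 [-0.57419733  0.58800015 -0.8018194 ] 0.014
```

View pics/c1.png

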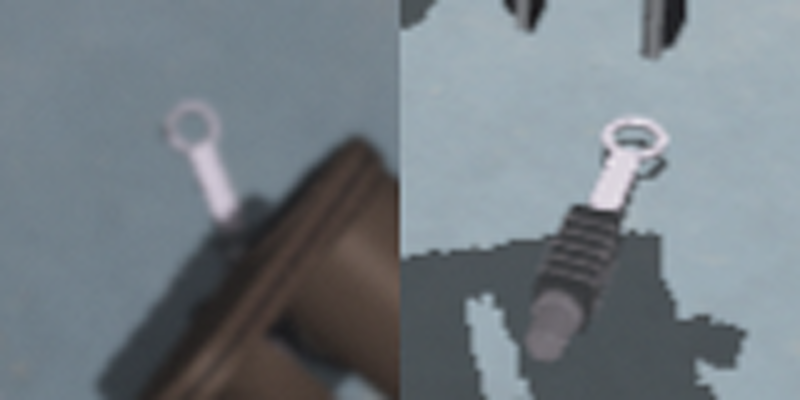

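The crop shows the gauge untouched, eye at (191,126) in the top part and (635,137) in the scene part. Its plug end in the scene is about (545,345). The last joint is near its limit, so I'll take the half-turned grasp and collect kinematic data on the way.

```bash
python3 - <<'E'
from h import *
t=dict(np.load("top1.npz"));s=dict(np.load("scene1.npz"))
c=lambda x,y:(290+(x+.5)/5-.5,195+(y+.5)/5-.5);d=lambda x,y:(275+(x-400+.5)/5-.5,270+(y+.5)/5-.5)
e1=plane(t,*c(191,126),.011);e2=plane(s,*d(635,137),.011);print(e1,e2,tri(t,c(191,126),s,d(635,137)))
print("strap/block junction",plane(t,*c(233,216),.012),plane(s,*d(604,207),.0135))
print("plug end scene",plane(s,*d(545,328),.011))
E
```

```text
[ 0.5543215  -0.25893698  0.011     ] [ 0.55596719 -0.25752545  0.011     ] [ 0.5542048  -0.25869196  0.01262927]
strap/block junction [ 0.50035823 -0.28144051  0.012     ] [ 0.50256807 -0.27711941  0.0135    ]
plug end scene [ 0.42491291 -0.3014541   0.011     ]
```

Call:
{"name": "send_rows", "arguments": {"plan": [[[0, 0, 0], [0, 0.0238, 0]], [[0, 0, 0], [0, 0.0238, 0]], [[0, 0, 0], [0, 0.0238, 0]], [[0, 0, 0], [0, 0.0238, 0]], [[0, 0, 0], [0, 0.0238, 0]], [[0, 0, 0], [0, 0.0238, 0]], [[0, 0, 0], [0, 0.0238, 0]], [[0, 0, 0], [0, 0.0238, 0]], [[0, 0, 0], [0, 0.0238, 0]], [[0, 0, 0], [0, 0.0238, 0]], [[0, 0, 0], [0, 0.0238, 0]], [[0, 0, 0], [0, 0.0238, 0]]]}}

```text
time: 4.5
eef_pos: [0.4632, -0.2889, 0.1513]
tcp_rot: [-0.527, 0.471, -0.472, 0.527]
contact_force: [-0.2, 0.3, -0.2]
opening: 0.547
```

Call:
{"name": "send_rows", "arguments": {"plan": [[[0, 0, 0], [0, 0.0238, 0]], [[0, 0, 0], [0, 0.0238, 0]], [[0, 0, 0], [0, 0.0238, 0]], [[0, 0, 0], [0, 0.0238, 0]], [[0, 0, 0], [0, 0.0238, 0]], [[0, 0, 0], [0, 0.0238, 0]], [[0, 0, 0], [0, 0.0238, 0]], [[0, 0, 0], [0, 0.0238, 0]], [[0, 0, 0], [0, 0.0238, 0]], [[0, -0.2, 0], [0, 0, 0.0238]], [[0, 0, 0], [0, 0, 0.0238]], [[0, 0, 0], [0, 0, 0.0238]]]}}

```text
time: 5.7
eef_pos: [0.4643, -0.2896, 0.1773]
tcp_rot: [0.04, 0.704, -0.653, 0.276]
contact_force: [-0.2, 0.4, -0.0]
opening: 0.552
```

```bash
cat > log.py <<'E'
from h import *
import json
s=get_state();L=json.load(open("q.json")) if __import__("os").path.exists("q.json") else [[0,[1.15599534,.287170908,1.57820958,0,1.27862129,-.150004714],[0.17636917,0.650885,0.24392602],[0.70173615,-0.09358227,0.09310964,-0.70009951]],[3.2,[-.749735136,.110809926,1.97113785,-.00067802,1.06398374,-2.65526661],[0.46183354,-0.29233852,0.14726173],None]]
L.append([s["time"],*[np.asarray(s[k]).tolist() for k in("qpos","eef_pos","tcp_rot")]]);json.dump(L,open("q.json","w"))
print(s["time"],np.round(s["qpos"],3),np.round(s["eef_pos"],4),np.round(R.from_quat(s["tcp_rot"]).as_matrix(),3).tolist(),np.round(s["contact_force"],2),round(s["opening"],3))
E
python3 log.py
```

```text
5.7 [-0.931 -0.03   2.105  0.527  0.987  0.019] [ 0.4643 -0.2896  0.1773] [[-0.845, 0.417, 0.335], [-0.303, 0.143, -0.942], [-0.441, -0.898, 0.006]] [-0.18  0.39 -0.  ] 0.552
```

Call:
{"name": "send_rows", "arguments": {"plan": [[[0.2, -0.4, 0.2], [0.0, 0, 0.0238]], [[0, 0, 0.2], [0.02, 0, 0]], [[0, 0, 0.2], [0.02, 0, 0]], [[0, 0, 0], [0.02, 0, 0]], [[0, 0, 0], [0.02, 0, 0]], [[0, 0, 0], [0, 0, 0]]]}}

```text
time: 6.3
eef_pos: [0.4498, -0.363, 0.2032]
tcp_rot: [-0.167, -0.524, 0.784, -0.288]
contact_force: [0.1, 0.3, -0.4]
opening: 0.546
```

```bash
python3 log.py
```

```text
6.3 [-1.015 -0.171  2.263  0.837  0.539 -0.252] [ 0.4498 -0.363   0.2032] [[-0.779, 0.626, 0.04], [-0.277, -0.286, -0.917], [-0.563, -0.725, 0.396]] [ 0.14  0.28 -0.37] 0.546
```

```bash
cat > kin.py <<'E'
from h import *
import json,itertools
from scipy.optimize import least_squares
def chain(q,sg):
    ax="zyyzyz";Rs=[R.identity()]
    for a,x,g in zip(ax,q,sg):Rs.append(Rs[-1]*R.from_euler(a,g*x))
    return Rs
def fit():
    L=[l for l in json.load(open("q.json"))]
    best=None
    for s4,s6 in itertools.product((1,-1),(1,-1)):
        sg=(1,1,1,s4,1,s6);C=[chain(l[1],sg)[-1].inv()*R.from_quat(l[3]) for l in L if l[3]]
        e=max((C[0].inv()*c).magnitude() for c in C)
        if best is None or e<best[0]:best=(e,sg,C[0])
    e,sg,C=best
    A=[];b=[]
    for l in L:
        Rs=[r.as_matrix() for r in chain(l[1],sg)]
        # unknown: a_x,lat,h | L1 (z) , e(x) after R3, L2(z) after R3 , L3 (z) after R5
        A.append(np.c_[Rs[1],Rs[2][:,2],Rs[3][:,[0,2]],Rs[5][:,2]]);b.append(l[2])
    A=np.vstack(A);b=np.hstack(b)
    x,res,rk,sv=np.linalg.lstsq(A,b,rcond=1e-3)
    return sg,C,x,e,np.abs(A@x-b).max(),sv
def fk(q,K):
    sg,C,x=K[:3];Rs=chain(q,sg);M=[r.as_matrix() for r in Rs]
    return M[1]@x[:3]+M[2][:,2]*x[3]+M[3][:,[0,2]]@x[4:6]+M[5][:,2]*x[6],Rs[-1]*C
LO=np.array([-2.77,-.9,.21,-1.53,.24,-2.84]);HI=np.array([2.77,2.22,2.48,4.67,2.81,2.84])
def ik(p,rot,q0,K):
    f=lambda q:(lambda P:np.r_[(P[0]-p)*10,(rot.inv()*P[1]).as_rotvec()])(fk(q,K))
    r=least_squares(f,np.clip(q0,LO+1e-3,HI-1e-3),bounds=(LO,HI));return r.x,np.abs(r.fun).max()
E
python3 -c "
from kin import *
K=fit();print(K[0],np.round(K[2],4),K[3:])"
```

```text
(1, 1, 1, 1, 1, 1) [-0.      0.1009  0.2403  0.443   0.0206  0.5725  0.2353] (3.1965072564819963e-06, np.float64(3.6888235308008e-07), array([3.91858256, 2.84375767, 2.02893025, 0.57923222, 0.29507649,
       0.12673871, 0.05051959]))
```

```bash
cat > geo.py <<'E'
from kin import *
O=np.array([.7345,-.102,0]);PSI=np.radians(-7.3)
SX=np.array([np.cos(PSI),np.sin(PSI),0]);SY=np.array([-np.sin(PSI),np.cos(PSI),0]);SZ=np.array([0,0,1.])
PIN=O-.15*SX+.35*SZ
def hk(x,y,z):return PIN+x*SX+y*SY+z*SZ
def pose(eye,psi,phi,g=np.array([0,0,.016]),dl=0):
    """TCP pose for gauge eye at eye, gauge yaw psi (deg, world), eye end up by phi deg; tool x=-gauge x, tilted by dl"""
    G=R.from_euler("ZY",[psi,-phi],degrees=True)
    T=G*R.from_matrix(np.c_[[-1,0,0],[0,0,-1],[0,-1,0]])*R.from_euler("z",dl,degrees=True)
    return eye+G.apply(g-np.array([.095,0,.011])),T
E
python3 - <<'E'
from geo import *
K=fit();q0=np.array([-0.9,0,2.1,0.2,.99,.4])
print(PIN)
for dl in(0,-15):
 for psi in(-7,10,20,30,40,50):
  p,T=pose(hk(-.0188,0,-.115),psi,0,dl=dl);best=None
  for q4 in(0,.8,-.8):
    q,e=ik(p,T,[-.5,0,2.1,q4,1,.2],K)
    if best is None or e<best[1]:best=(q,e)
  q,e=best;o=[f"{e:.3f}"]
  for phi in range(15,91,15):
    p,T=pose(hk(-.01-.013*np.cos(np.radians(phi)),0,-.155-.013*np.sin(np.radians(phi))),psi,phi,dl=dl);q,e=ik(p,T,q,K);o.append(f"{phi}:{e:.3f}")
  print(dl,psi,o,np.round(q,2),np.round(best[0],2))
E
```

```text
[ 0.58571583 -0.08294031  0.35      ]
0 -7 ['0.000', '15:0.000', '30:0.000', '45:0.050', '60:0.157', '75:0.162', '90:0.000'] [-0.45  0.43  2.43  2.8   1.3  -1.48] [-0.36 -0.16  2.05  0.    1.25  1.34]
0 10 ['0.000', '15:0.000', '30:0.000', '45:0.000', '60:0.033', '75:0.000', '90:0.000'] [-0.63  0.45  2.38  2.31  1.36 -1.35] [-0.41 -0.14  2.04  0.    1.24  0.98]
0 20 ['0.000', '15:0.000', '30:0.000', '45:0.000', '60:0.000', '75:0.000', '90:0.000'] [-0.7   0.48  2.33  2.07  1.41 -1.28] [-0.44 -0.12  2.02  0.    1.24  0.78]
0 30 ['0.000', '15:0.000', '30:0.000', '45:0.000', '60:0.000', '75:0.000', '90:0.000'] [-0.74  0.51  2.26  1.85  1.46 -1.21] [-0.46 -0.1   2.    0.    1.24  0.59]
0 40 ['0.000', '15:0.000', '30:0.000', '45:0.000', '60:0.000', '75:0.000', '90:0.000'] [-0.76  0.55  2.17  1.67  1.53 -1.15] [-0.48 -0.07  1.97  0.    1.24  0.4 ]
0 50 ['0.000', '15:0.000', '30:0.000', '45:0.000', '60:0.000', '75:0.000', '90:0.000'] [-0.77  0.59  2.08  1.51  1.6  -1.1 ] [-0.49 -0.03  1.94  0.    1.24  0.21]
-15 -7 ['0.000', '15:0.000', '30:0.000', '45:0.000', '60:0.008', '75:0.023', '90:0.0
[... 205 characters left out ...]
8] [-0.35  0.    1.92 -0.13  1.45  1.08]
-15 20 ['0.000', '15:0.000', '30:0.000', '45:0.000', '60:0.000', '75:0.000', '90:0.000'] [-0.68  0.3   2.36  1.94  1.09 -1.1 ] [-0.36  0.01  1.91 -0.17  1.42  0.91]
-15 30 ['0.000', '15:0.000', '30:0.000', '45:0.000', '60:0.000', '75:0.000', '90:0.000'] [-0.73  0.34  2.29  1.72  1.19 -1.05] [-0.37  0.01  1.91 -0.21  1.39  0.74]
-15 40 ['0.000', '15:0.000', '30:0.000', '45:0.000', '60:0.000', '75:0.000', '90:0.000'] [-0.75  0.4   2.2   1.54  1.28 -1.01] [-0.37  0.02  1.9  -0.23  1.35  0.57]
-15 50 ['0.000', '15:0.000', '30:0.000', '45:0.000', '60:0.000', '75:0.000', '90:0.000'] [-0.75  0.45  2.11  1.38  1.38 -0.98] [-0.38  0.04  1.89 -0.26  1.31  0.4 ]
```

```bash
python3 - <<'E'
from geo import *
s=get_state();E=np.array([.5545,-.2587,.011])
def P(z):return pose(E+[0,0,z-.016],19.5,0)
rows(s["eef_pos"],s["tcp_rot"],[(*P(.09),8),(*P(.02),4)])
E
```

```text
[[[0.033,0.074,-0.115],[-0.0096,-0.0029,-0.0117]],[[0.025,0.083,-0.111],[-0.0096,-0.003,-0.0116]],[[0.017,0.091,-0.107],[-0.0096,-0.003,-0.0117]],[[0.008,0.098,-0.101],[-0.0096,-0.0029,-0.0116]],[[-0.001,0.104,-0.095],[-0.0097,-0.003,-0.0117]],[[-0.011,0.11,-0.088],[-0.0096,-0.0029,-0.0116]],[[-0.02,0.113,-0.081],[-0.0097,-0.003,-0.0117]],[[-0.03,0.117,-0.074],[-0.0096,-0.0029,-0.0116]],[[-0.0,0.146,-0.0],[-0.0,-0.0,-0.0]],[[-0.0,0.146,-0.0],[-0.0,-0.0,-0.0]],[[-0.0,0.145,-0.0],[-0.0,-0.0,-0.0]],[[-0.0,0.146,-0.001],[-0.0,-0.0,-0.0]]]
end [ 0.4649 -0.2904  0.02  ] [(18, np.float64(5.6))]
```

Call:
{"name": "send_rows", "arguments": {"plan": [[[0.033, 0.074, -0.115], [-0.0096, -0.003, -0.0117]], [[0.025, 0.083, -0.111], [-0.0096, -0.003, -0.0116]], [[0.017, 0.091, -0.107], [-0.0096, -0.003, -0.0117]], [[0.008, 0.098, -0.101], [-0.0096, -0.003, -0.0116]], [[-0.001, 0.104, -0.095], [-0.0097, -0.003, -0.0117]], [[-0.011, 0.11, -0.088], [-0.0096, -0.003, -0.0116]], [[-0.02, 0.113, -0.081], [-0.0097, -0.003, -0.0117]], [[-0.03, 0.117, -0.074], [-0.0096, -0.003, -0.0116]], [[0, 0.12, 0], [0, 0, 0]], [[0, 0, 0], [0, 0, 0]]]}}

```text
time: 7.3
eef_pos: [0.4647, -0.2939, 0.0748]
tcp_rot: [0.12, -0.697, 0.697, -0.119]
contact_force: [0.9, 1.3, -0.5]
opening: 0.548
```

```bash
python3 - <<'E'
from geo import *
s=get_state();E=np.array([.5545,-.2587,.011])
print(s["eef_pos"],s["contact_force"])
rows(s["eef_pos"],s["tcp_rot"],[(*pose(E+[0,0,.004],19.5,0),5)])
r=read_camera("scene");np.savez("scene2.npz",**r)
cv2.imwrite("pics/c2.png",cv2.resize(r["img"][255:355,250:370],None,fx=5,fy=5,interpolation=cv2.INTER_CUBIC))
E
```

```text
[ 0.4646642  -0.29390892  0.07479537] [ 0.88486365  1.297755   -0.48526221]
[[[-0.003,0.091,-0.005],[0.0,-0.0,0.0001]],[[-0.002,0.091,-0.005],[0.0,-0.0,0.0001]],[[-0.003,0.092,-0.006],[0.0,-0.0,0.0]],[[-0.002,0.091,-0.005],[0.0,-0.0001,0.0001]],[[-0.002,0.092,-0.006],[0.0,-0.0,0.0]]]
end [ 0.4649 -0.2904  0.02  ] [(11, np.float64(0.1))]
```

View pics/c2.png

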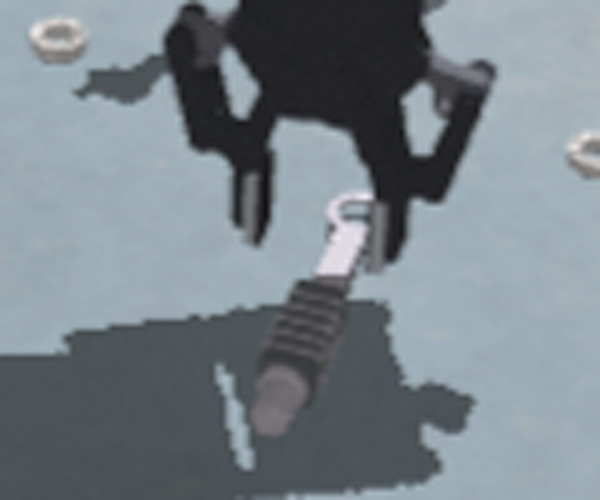

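The crop shows the open fingers at (250,240) and (378,268) straddling the line of the gauge block, centred at (303,335). I'll descend and grip.

Call:
{"name": "send_rows", "arguments": {"plan": [[[-0.002, 0.091, -0.005], [0, 0, 0]], [[-0.002, 0.091, -0.005], [0, 0, 0]], [[-0.002, 0.091, -0.005], [0, 0, 0]], [[-0.002, 0.091, -0.005], [0, 0, 0]], [[-0.002, 0.091, -0.005], [0, 0, 0]], [[0, 0, 0], [0, 0, 0]]]}}

```text
time: 7.95
eef_pos: [0.4644, -0.2909, 0.0199]
tcp_rot: [0.12, -0.697, 0.697, -0.118]
contact_force: [-0.6, 0.3, -0.4]
opening: 0.553
```

Call:
{"name": "send_rows", "arguments": {"plan": [[[0, 0, 0], [0, 0, 0]], [[0, 0, 0], [0, 0, 0]], [[0, 0, 0], [0, 0, 0]]], "gripper": 0.65, "grip_force": 50}}

```text
time: 8.25
eef_pos: [0.466, -0.2921, 0.0227]
tcp_rot: [0.119, -0.696, 0.698, -0.119]
contact_force: [-0.6, 1.9, -0.4]
opening: 0.352
```

Call:
{"name": "send_rows", "arguments": {"plan": [[[0, 0.02, 0], [0, 0, 0]], [[0, 0.015, 0], [0, 0, 0]], [[0, 0, 0], [0, 0, 0]]]}}

```text
time: 8.55
eef_pos: [0.4657, -0.292, 0.0179]
tcp_rot: [0.119, -0.696, 0.698, -0.119]
contact_force: [-1.1, -0.2, -0.3]
opening: 0.351
```

Call:
{"name": "send_rows", "arguments": {"plan": [[[0, 0, 0], [0, 0, 0]], [[0, 0, 0], [0, 0, 0]], [[0, 0, 0], [0, 0, 0]], [[0, 0, 0], [0, 0, 0]], [[0, 0, 0], [0, 0, 0]]], "gripper": 1, "grip_force": 50}}

```text
time: 9.05
eef_pos: [0.4659, -0.2922, 0.0182]
tcp_rot: [0.119, -0.696, 0.698, -0.119]
contact_force: [0.4, -0.5, 1.6]
opening: 0.266
```

```bash
python3 log.py
```

```text
9.05 [-0.744  0.316  2.011 -0.003  0.811  0.49 ] [ 0.4659 -0.2922  0.0182] [[-0.943, 0.001, 0.332], [-0.332, -0.004, -0.943], [0.0, -1.0, 0.004]] [ 0.38 -0.5   1.58] 0.266
```

```bash
python3 - <<'E'
from geo import *
K=fit();s=get_state();g=np.array([0,0,.018])
A=pose(hk(-.085,-.0,-.097),22,0,g);print(A[0],ik(*A,s["qpos"],K))
up=(s["eef_pos"]+[-.02,0,.24],R.from_quat(s["tcp_rot"]))
rows(s["eef_pos"],s["tcp_rot"],[(up[0],up[1],8),(*A,8)])
E
```

```text
[ 0.41332234 -0.10772744  0.26      ] (array([-4.93447724e-01, -3.04340722e-01,  2.13615101e+00,  2.09811140e-06,
        1.30978007e+00,  6.93376543e-01]), np.float64(2.2082531359046693e-09))
[[[0.02,-0.25,-0.006],[0.0,0.0,0.0]],[[0.02,-0.25,-0.006],[0.0,0.0,0.0]],[[0.02,-0.25,-0.006],[0.0,0.0,0.0]],[[0.019,-0.25,-0.006],[0.0,0.0,0.0]],[[0.02,-0.25,-0.006],[0.0,0.0,0.0]],[[0.019,-0.25,-0.006],[0.0,0.0,0.0]],[[0.02,-0.25,-0.006],[0.0,0.0,0.0]],[[0.019,-0.25,-0.005],[0.0,0.0,0.0]],[[-0.032,-0.003,-0.193],[-0.0001,-0.0009,0.0]],[[-0.033,-0.003,-0.192],[-0.0001,-0.0009,0.0]],[[-0.034,-0.002,-0.192],[-0.0001,-0.0009,0.0]],[[-0.035,-0.002,-0.192],[-0.0001,-0.0009,0.0]]]
[[[-0.036,-0.002,-0.192],[-0.0001,-0.0009,0.0]],[[-0.037,-0.002,-0.192],[-0.0001,-0.0009,0.0]],[[-0.038,-0.002,-0.191],[-0.0,-0.0009,0.0]],[[-0.04,-0.002,-0.191],[-0.0001,-0.0009,0.0]]]
end [ 0.4134 -0.1077  0.2599] [(30, np.float64(0.3))]
```

Call:
{"name": "send_rows", "arguments": {"plan": [[[0.02, -0.25, -0.006], [0, 0, 0]], [[0.02, -0.25, -0.006], [0, 0, 0]], [[0.02, -0.25, -0.006], [0, 0, 0]], [[0.02, -0.25, -0.006], [0, 0, 0]], [[0.02, -0.25, -0.006], [0, 0, 0]], [[0.02, -0.25, -0.006], [0, 0, 0]], [[0.02, -0.25, -0.006], [0, 0, 0]], [[0.02, -0.25, -0.006], [0, 0, 0]], [[-0.032, -0.003, -0.193], [0, -0.0009, 0]], [[-0.033, -0.002, -0.192], [0, -0.0009, 0]], [[-0.034, -0.002, -0.192], [0, -0.0009, 0]], [[-0.035, -0.002, -0.192], [0, -0.0009, 0]]]}}

```text
time: 10.25
eef_pos: [0.4285, -0.1987, 0.2579]
tcp_rot: [0.127, -0.695, 0.696, -0.127]
contact_force: [-0.5, -0.4, -1.4]
opening: 0.271
```

Call:
{"name": "send_rows", "arguments": {"plan": [[[-0.036, -0.002, -0.192], [0, -0.0009, 0]], [[-0.037, -0.002, -0.192], [0, -0.0009, 0]], [[-0.038, -0.002, -0.191], [0, -0.0009, 0]], [[-0.04, -0.002, -0.191], [0, -0.0009, 0]], [[0, 0, 0], [0, 0, 0]], [[0, 0, 0], [0, 0, 0]]]}}

```text
time: 10.85
eef_pos: [0.4127, -0.1074, 0.259]
tcp_rot: [0.135, -0.693, 0.695, -0.135]
contact_force: [-0.2, -0.3, -0.7]
opening: 0.264
```

```bash
python3 log.py; python3 - <<'E'
from geo import *
s=get_state()
print("pred eye",s["eef_pos"]+R.from_quat(s["tcp_rot"]).apply([-.095,.007,0]))
o=[]
for n in("scene","top"):
    r=read_camera(n);np.savez(f"{n}3.npz",**r)
    pe=proj(r,s["eef_pos"]+R.from_quat(s["tcp_rot"]).apply([-.095,.007,0]));print(n,pe)
    x,y=(255,120) if n=="scene" else (240,160)
    o.append(cv2.resize(r["img"][y:y+120,x:x+80],None,fx=5,fy=5,interpolation=cv2.INTER_CUBIC))
cv2.imwrite("pics/c3.png",np.hstack(o))
E
```

```text
10.85 [-0.492 -0.306  2.139 -0.003  1.306  0.695] [ 0.4127 -0.1074  0.259 ] [[-0.927, 0.0, 0.376], [-0.376, -0.004, -0.927], [0.001, -1.0, 0.004]] [-0.15 -0.32 -0.66] 0.264
pred eye [ 0.50071835 -0.07176739  0.25188835]
scene (np.float64(245.24950836879867), np.float64(190.10561980187484))
top (np.float64(262.9890418091663), np.float64(238.7485984116302))
```

View pics/c3.png

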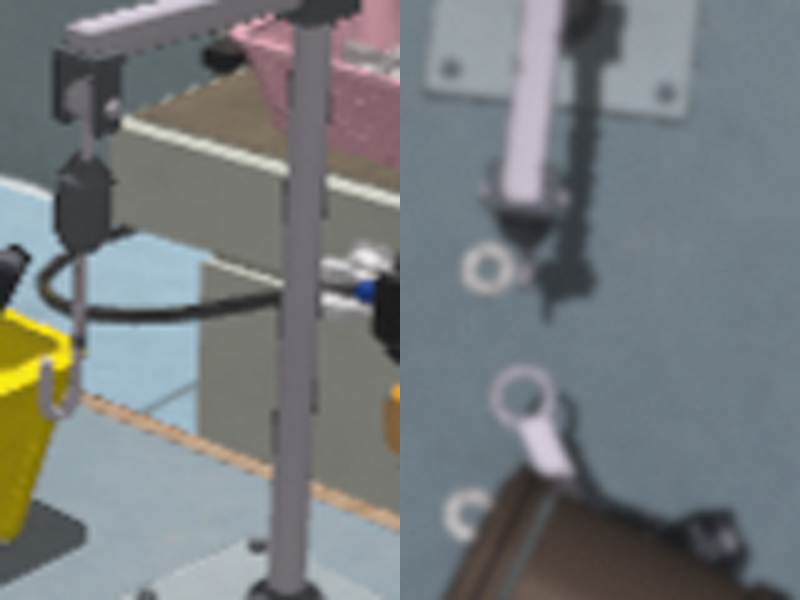

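The crop shows in the scene part shank top (88,130), weight bottom (80,252), shank low (80,345), bend bottom (60,415) and point tip (46,362). In the top part the ring centre is at (525,396), the hook point at (525,272) and the clevis centre about (524,190).

```bash
cat >> geo.py <<'E'
def yplane(r,u,v,y=0):
    "ray onto the stand's plane y; returns hook x,z"
    o,d=ray(r,u,v);k=(y-(o-PIN)@SY)/(d@SY);p=o+d*k-PIN;return np.round([p@SX,p@SZ],4)
def loc(p):p=np.asarray(p)-PIN;return np.round([p@SX,p@SY,p@SZ],4)
E
python3 - <<'E'
from geo import *
t=dict(np.load("top3.npz"));s=dict(np.load("scene3.npz"))
d=lambda x,y:(255+(x+.5)/5-.5,120+(y+.5)/5-.5);c=lambda x,y:(240+(x-400+.5)/5-.5,160+(y+.5)/5-.5)
for n,p in dict(shanktop=(88,130),wbot=(80,252),low=(80,345),bendlow=(60,417),tip=(46,360),pinL=(72,98),pinR=(113,107)).items():
    u=d(*p);print(n,yplane(s,*u))
print("pin proj",proj(s,PIN),"crop",(np.array(proj(s,PIN))-[255,120])*5)
e=plane(t,*c(525,396),.252);print("eye",e,loc(e))
for z in(.2,.22,.24):print("hookpt",loc(plane(t,*c(525,272),z)))
print("clevis",loc(plane(t,*c(524,190),.36)),loc(plane(t,*c(482,190),.35)),loc(plane(t,*c(567,193),.35)), loc(plane(t,*c(525,200),.387)))
E
```

```text
shanktop [-0.0031 -0.0114]
wbot [-0.0078 -0.0707]
low [-0.0076 -0.1188]
bendlow [-0.0206 -0.1528]
tip [-0.0295 -0.1197]
pinL [-0.0131  0.0063]
pinR [ 0.0127 -0.004 ]
pin proj (np.float64(273.1992926014339), np.float64(140.57448632632554)) crop [ 90.99646301 102.87243163]
eye [ 0.50047938 -0.07561024  0.252     ] [-0.0855 -0.0036 -0.098 ]
hookpt [-0.0229  0.0039 -0.15  ]
hookpt [-0.0242  0.0033 -0.13  ]
hookpt [-0.0256  0.0027 -0.11  ]
clevis [0.0013 0.003  0.01  ] [0.0006 0.0215 0.    ] [ 0.0028 -0.0154  0.    ] [-0.0058  0.0012  0.037 ]
```

Call:
{"name": "send_rows", "arguments": {"plan": [[[-0.0415, 0, 0.0128], [0, 0, 0]], [[-0.0415, 0, 0.0128], [0, 0, 0]], [[-0.0415, 0, 0.0128], [0, 0, 0]], [[-0.0415, 0, 0.0128], [0, 0, 0]], [[-0.0415, 0, 0.0128], [0, 0, 0]], [[-0.0036, 0, 0.002], [0, 0, 0]], [[-0.0036, 0, 0.002], [0, 0, 0]], [[-0.0036, 0, 0.002], [0, 0, 0]], [[-0.0036, 0, 0.002], [0, 0, 0]], [[-0.0036, 0, 0.002], [0, 0, 0]], [[-0.0036, 0, 0.002], [0, 0, 0]], [[-0.0036, 0, 0.002], [0, 0, 0]]]}}

```text
time: 12.15
eef_pos: [0.4423, -0.1058, 0.2594]
tcp_rot: [0.135, -0.693, 0.695, -0.135]
contact_force: [0.4, -0.5, -0.8]
opening: 0.266
```

Call:
{"name": "send_rows", "arguments": {"plan": [[[-0.0036, 0, 0.002], [0, 0, 0]], [[-0.0036, 0, 0.002], [0, 0, 0]], [[-0.0036, 0, 0.002], [0, 0, 0]], [[-0.0036, 0, 0.002], [0, 0, 0]], [[-0.0036, 0, 0.002], [0, 0, 0]], [[-0.0036, 0, 0.002], [0, 0, 0]], [[-0.0036, 0, 0.002], [0, 0, 0]], [[-0.0036, 0, 0.002], [0, 0, 0]], [[-0.0036, 0, 0.002], [0, 0, 0]], [[-0.0036, 0, 0.002], [0, 0, 0]], [[-0.0036, 0, 0.002], [0, 0, 0]], [[-0.0036, 0, 0.002], [0, 0, 0]]]}}

```text
time: 13.35
eef_pos: [0.4482, -0.1066, 0.2594]
tcp_rot: [0.135, -0.693, 0.695, -0.135]
contact_force: [0.5, 0.9, -1.6]
opening: 0.261
```

Call:
{"name": "send_rows", "arguments": {"plan": [[[-0.0036, 0, 0.002], [0, 0, 0]], [[-0.0036, 0, 0.002], [0, 0, 0]], [[-0.0036, 0, 0.002], [0, 0, 0]], [[-0.0036, 0, 0.002], [0, 0, 0]], [[-0.0036, 0, 0.002], [0, 0, 0]], [[-0.0036, 0, 0.002], [0, 0, 0]], [[-0.0036, 0, 0.002], [0, 0, 0]], [[-0.0036, 0, 0.002], [0, 0, 0]], [[-0.0036, 0, 0.002], [0, 0, 0]], [[-0.0036, 0, 0.002], [0, 0, 0]], [[-0.0036, 0, 0.002], [0, 0, 0]], [[-0.0036, 0, 0.002], [0, 0, 0]]]}}

```text
time: 14.55
eef_pos: [0.4541, -0.1073, 0.2594]
tcp_rot: [0.135, -0.693, 0.695, -0.135]
contact_force: [0.3, 0.1, -1.9]
opening: 0.263
```

```bash
cat > look.py <<'E'
from geo import *
import sys
s=get_state();EO=np.array([-.0933,.007,.0034])
eye=s["eef_pos"]+R.from_quat(s["tcp_rot"]).apply(EO);print(s["time"],s["eef_pos"],"eye loc",loc(eye),"F",np.round(s["contact_force"],2))
# shank's pixel column over frames: dark/grey wire against blue at a row just under the weight
rs=[read_camera("scene") for _ in range(int(sys.argv[1]))]
I=np.stack([r["img"] for r in rs]).astype(int);np.savez(sys.argv[2],**rs[-1])
x=slice(255,295)
for row in(172,180):
    for i in I[:, row, x]:
        d=np.abs(i-np.median(i,0)).sum(1);w=np.clip(d-30,0,None)
    D=np.abs(I[:,row,x]-np.median(I[:,row,x],0)).sum(2)
    print(row,"motion max per frame",D.max(1),[int(k.argmax())+255 for k in D])
E
python3 log.py|cut -c1-60; python3 look.py 8 s4.npz
```

```text
14.55 [-0.449 -0.202  2.055 -0.003  1.286  0.739] [ 0.4541 -
14.55 [ 0.45411461 -0.10729109  0.25941018] eye loc [-0.0444  0.0018 -0.0976] F [ 0.32  0.1  -1.87]
172 motion max per frame [130.   74.   96.5 169.  167.   97.  128.  215. ] [271, 274, 272, 275, 275, 273, 274, 274]
180 motion max per frame [126.   45.  124.5  86.5  84.5  47.   98.  163. ] [272, 273, 275, 275, 275, 273, 274, 274]
```

Call:
{"name": "send_rows", "arguments": {"plan": [[[-0.0036, 0, 0.002], [0, 0, 0]], [[-0.0036, 0, 0.002], [0, 0, 0]], [[-0.0036, 0, 0.002], [0, 0, 0]], [[-0.0036, 0, 0.002], [0, 0, 0]], [[-0.0036, 0, 0.002], [0, 0, 0]], [[-0.0036, 0, 0.002], [0, 0, 0]], [[-0.0036, 0, 0.002], [0, 0, 0]], [[-0.0036, 0, 0.002], [0, 0, 0]], [[-0.0036, 0, 0.002], [0, 0, 0]], [[-0.0036, 0, 0.002], [0, 0, 0]], [[-0.0036, 0, 0.002], [0, 0, 0]], [[-0.0036, 0, 0.002], [0, 0, 0]]]}}

```text
time: 16.15
eef_pos: [0.46, -0.108, 0.2594]
tcp_rot: [0.135, -0.693, 0.695, -0.135]
contact_force: [-0.1, 0.4, -0.8]
opening: 0.269
```

Call:
{"name": "send_rows", "arguments": {"plan": [[[-0.0036, 0, 0.002], [0, 0, 0]], [[-0.0036, 0, 0.002], [0, 0, 0]], [[-0.0036, 0, 0.002], [0, 0, 0]], [[-0.0036, 0, 0.002], [0, 0, 0]], [[-0.0036, 0, 0.002], [0, 0, 0]], [[-0.0036, 0, 0.002], [0, 0, 0]], [[-0.0036, 0, 0.002], [0, 0, 0]], [[-0.0036, 0, 0.002], [0, 0, 0]], [[-0.0036, 0, 0.002], [0, 0, 0]], [[-0.0036, 0, 0.002], [0, 0, 0]], [[-0.0036, 0, 0.002], [0, 0, 0]], [[-0.0036, 0, 0.002], [0, 0, 0]]]}}

```text
time: 17.35
eef_pos: [0.4659, -0.1088, 0.2594]
tcp_rot: [0.135, -0.693, 0.695, -0.135]
contact_force: [0.9, 0.1, -0.8]
opening: 0.265
```

Call:
{"name": "send_rows", "arguments": {"plan": [[[-0.0036, 0, 0.002], [0, 0, 0]], [[-0.0036, 0, 0.002], [0, 0, 0]], [[-0.0036, 0, 0.002], [0, 0, 0]], [[-0.0036, 0, 0.002], [0, 0, 0]], [[-0.0036, 0, 0.002], [0, 0, 0]], [[-0.0036, 0, 0.002], [0, 0, 0]], [[-0.0036, 0, 0.002], [0, 0, 0]], [[-0.0036, 0, 0.002], [0, 0, 0]], [[-0.0036, 0, 0.002], [0, 0, 0]], [[-0.0036, 0, 0.002], [0, 0, 0]], [[-0.0036, 0, 0.002], [0, 0, 0]], [[-0.0036, 0, 0.002], [0, 0, 0]]]}}

```text
time: 18.55
eef_pos: [0.4718, -0.1095, 0.2595]
tcp_rot: [0.135, -0.693, 0.695, -0.135]
contact_force: [-0.2, -0.7, -1.2]
opening: 0.268
```

Call:
{"name": "send_rows", "arguments": {"plan": [[[-0.0036, 0, 0.002], [0, 0, 0]], [[-0.0036, 0, 0.002], [0, 0, 0]], [[-0.0036, 0, 0.002], [0, 0, 0]], [[-0.0036, 0, 0.002], [0, 0, 0]], [[-0.0036, 0, 0.002], [0, 0, 0]], [[-0.0036, 0, 0.002], [0, 0, 0]], [[-0.0036, 0, 0.002], [0, 0, 0]], [[-0.0036, 0, 0.002], [0, 0, 0]], [[-0.0036, 0, 0.002], [0, 0, 0]], [[-0.0036, 0, 0.002], [0, 0, 0]], [[-0.0036, 0, 0.002], [0, 0, 0]], [[-0.0036, 0, 0.002], [0, 0, 0]]]}}

```text
time: 19.75
eef_pos: [0.4777, -0.1102, 0.2595]
tcp_rot: [0.135, -0.693, 0.695, -0.135]
contact_force: [-0.3, 0.5, -2.3]
opening: 0.266
```

```bash
python3 look.py 6 s5.npz; python3 - <<'E'
from geo import *
r=dict(np.load("s5.npz"));s=get_state()
t=read_camera("top");np.savez("t5.npz",**t)
o=[cv2.resize(i[y:y+80,x:x+60],None,fx=6.5,fy=6.5,interpolation=cv2.INTER_CUBIC) for i,x,y in((r["img"],238,135),(t["img"],240,180))]
cv2.imwrite("pics/c5.png",np.hstack(o))
E
```

```text
19.75 [ 0.4776641  -0.11021829  0.25945314] eye loc [-0.0207  0.0019 -0.0976] F [-0.25  0.5  -2.27]
172 motion max per frame [5.  9.  6.  4.5 6.5 4. ] [263, 263, 276, 255, 270, 262]
180 motion max per frame [139.   70.   72.   33.5  41.5  46.5] [274, 273, 274, 275, 272, 275]
```

View pics/c5.png

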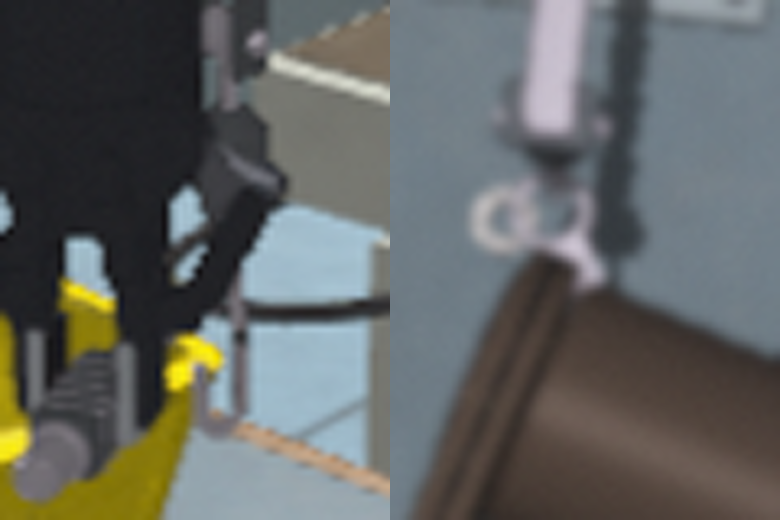

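The crop shows the ring next to the shank, with the hook slightly forward. Scene part: shank about (240,380), bend bottom (218,432), tip (200,368). Some motion remains, so I keep pushing softly into a small lean and hold.

Call:
{"name": "send_rows", "arguments": {"plan": [[[-0.0036, 0, 0.002], [0, 0, 0]], [[-0.0036, 0, 0.002], [0, 0, 0]], [[-0.0036, 0, 0.002], [0, 0, 0]], [[-0.0036, 0, 0.002], [0, 0, 0]], [[-0.0036, 0, 0.002], [0, 0, 0]], [[-0.0036, 0, 0.002], [0, 0, 0]], [[-0.0036, 0, 0.002], [0, 0, 0]], [[-0.0036, 0, 0.002], [0, 0, 0]], [[-0.0036, 0, 0.002], [0, 0, 0]], [[-0.0036, 0, 0.002], [0, 0, 0]], [[-0.0036, 0, 0.002], [0, 0, 0]], [[-0.0036, 0, 0.002], [0, 0, 0]]]}}

```text
time: 21.3
eef_pos: [0.4835, -0.1109, 0.2595]
tcp_rot: [0.135, -0.693, 0.695, -0.135]
contact_force: [-0.3, -0.1, -1.5]
opening: 0.263
```

Call:
{"name": "send_rows", "arguments": {"plan": [[[-0.0036, 0, 0.002], [0, 0, 0]], [[-0.0036, 0, 0.002], [0, 0, 0]], [[-0.0036, 0, 0.002], [0, 0, 0]], [[-0.0036, 0, 0.002], [0, 0, 0]], [[-0.0036, 0, 0.002], [0, 0, 0]], [[-0.0036, 0, 0.002], [0, 0, 0]], [[-0.0036, 0, 0.002], [0, 0, 0]], [[-0.0036, 0, 0.002], [0, 0, 0]], [[-0.0036, 0, 0.002], [0, 0, 0]], [[-0.0036, 0, 0.002], [0, 0, 0]], [[-0.0036, 0, 0.002], [0, 0, 0]], [[-0.0036, 0, 0.002], [0, 0, 0]]]}}

```text
time: 22.5
eef_pos: [0.4894, -0.1117, 0.2595]
tcp_rot: [0.135, -0.693, 0.695, -0.135]
contact_force: [-0.5, -0.8, -1.6]
opening: 0.264
```

Call:
{"name": "send_rows", "arguments": {"plan": [[[0, 0, 0], [0, 0, 0]], [[0, 0, 0], [0, 0, 0]], [[0, 0, 0], [0, 0, 0]], [[0, 0, 0], [0, 0, 0]], [[0, 0, 0], [0, 0, 0]]]}}

```text
time: 23.0
eef_pos: [0.4894, -0.1117, 0.2595]
tcp_rot: [0.135, -0.693, 0.695, -0.135]
contact_force: [-0.2, 0.1, -1.0]
opening: 0.267
```

```bash
sed -i 's/(172,180)/(180,192)/' look.py; python3 look.py 5 s6.npz; python3 - <<'E'
from geo import *
r=dict(np.load("s6.npz"))
t=read_camera("top");np.savez("t6.npz",**t)
o=[cv2.resize(i[y:y+80,x:x+60],None,fx=6.5,fy=6.5,interpolation=cv2.INTER_CUBIC) for i,x,y in((r["img"],238,135),(t["img"],240,180))]
cv2.imwrite("pics/c6.png",np.hstack(o))
E
```

```text
23.0 [ 0.48937117 -0.11165983  0.25946062] eye loc [-0.0089  0.0019 -0.0976] F [-0.25  0.13 -1.05]
180 motion max per frame [7. 6. 4. 5. 5.] [271, 271, 265, 274, 272]
192 motion max per frame [3. 5. 4. 4. 2.] [265, 260, 264, 272, 255]
```

View pics/c6.png

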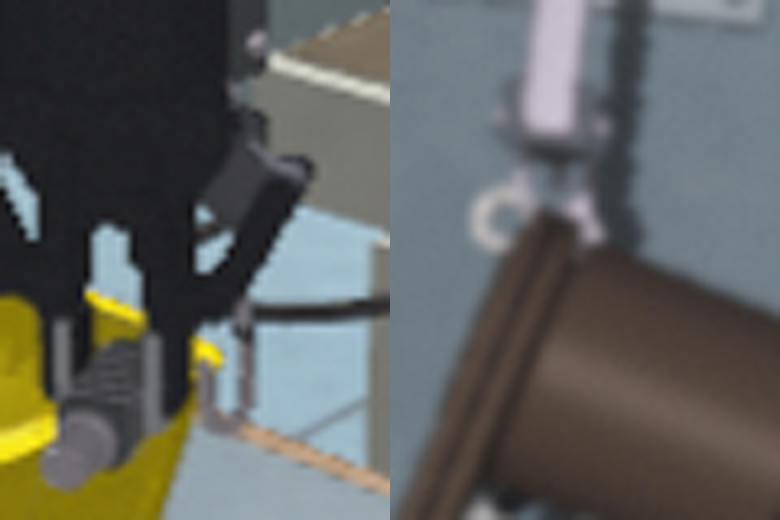

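At rest now: frame-to-frame change is just noise. The shank in the crop is at (246,330)-(247,405), the bend bottom (225,434) and the tip (206,366).

```bash
python3 - <<'E'
from geo import *
s=dict(np.load("s6.npz"));d=lambda x,y:(238+(x+.5)/6.5-.5,135+(y+.5)/6.5-.5)
for n,p in dict(sh1=(245,330),sh2=(247,400),bend=(225,434),tip=(206,366)).items():
    print(n,[yplane(s,*d(*p),y).tolist() for y in(0,.003)])
E
```

```text
sh1 [[0.0077, -0.115], [0.0105, -0.1168]]
sh2 [[0.009, -0.1441], [0.0118, -0.1461]]
bend [[-0.0022, -0.1546], [0.0006, -0.1566]]
tip [[-0.0119, -0.1234], [-0.0091, -0.1254]]
```

Call:
{"name": "send_rows", "arguments": {"plan": [[[0, 0.02, 0], [0, 0, 0]], [[0, 0.0333, 0], [0, 0, 0]], [[0, 0.0333, 0], [0, 0, 0]], [[0, 0.0333, 0], [0, 0, 0]], [[0, 0.0333, 0], [0, 0, 0]], [[0, 0.0333, 0], [0, 0, 0]], [[0, 0.0333, 0], [0, 0, 0]], [[0, 0.0333, 0], [0, 0, 0]], [[0, 0.03, 0], [0, 0, 0]], [[0, 0.02, 0], [0, 0, 0]], [[0, 0, 0], [0, 0, 0]]]}}

```text
time: 24.4
eef_pos: [0.4892, -0.1117, 0.2226]
tcp_rot: [0.135, -0.693, 0.695, -0.135]
contact_force: [0.5, -0.3, -1.4]
opening: 0.268
```

```bash
python3 look.py 2 s7.npz; python3 - <<'E'
from h import *
F=[]
for _ in range(4): read_camera("scene");F.append(get_state()["contact_force"])
print(np.round(F,2))
r=dict(np.load("s7.npz"));t=read_camera("top")
o=[cv2.resize(i[y:y+80,x:x+60],None,fx=6.5,fy=6.5,interpolation=cv2.INTER_CUBIC) for i,x,y in((r["img"],238,140),(t["img"],240,180))]
cv2.imwrite("pics/c7.png",np.hstack(o))
E
```

```text
24.4 [ 0.48918143 -0.11167985  0.22258053] eye loc [-0.0091  0.0019 -0.1345] F [ 0.46 -0.25 -1.43]
180 motion max per frame [4.5 4.5] [259, 259]
192 motion max per frame [16.5 16.5] [270, 270]
[[-0.59 -0.89 -1.07]
 [ 0.51  0.98 -2.16]
 [ 0.57  0.31 -1.58]
 [-0.45 -0.22 -0.5 ]]
```

View pics/c7.png

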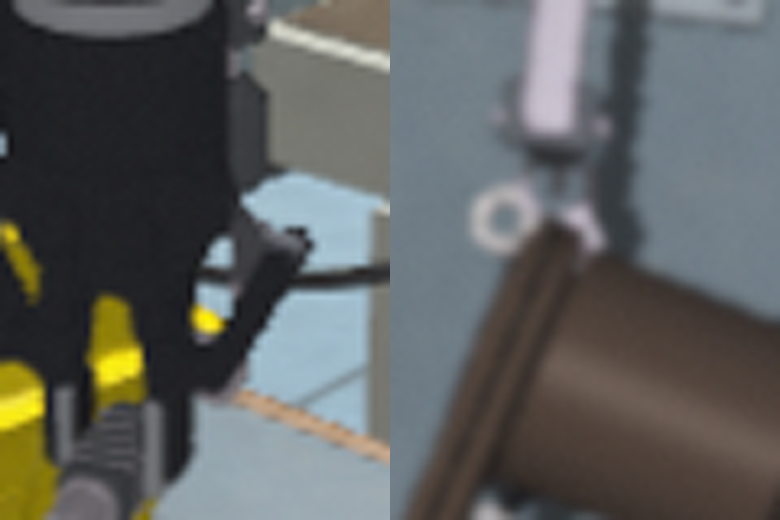

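Hook bottom is hidden behind the fingers at about (225,390). There is no vertical force though, so the eye has passed the point. I'll lower in small steps and average the force.

Call:
{"name": "send_rows", "arguments": {"plan": [[[0, 0.01, 0], [0, 0, 0]], [[0, 0.01, 0], [0, 0, 0]], [[0, 0.01, 0], [0, 0, 0]], [[0, 0.01, 0], [0, 0, 0]], [[0, 0.01, 0], [0, 0, 0]], [[0, 0.01, 0], [0, 0, 0]], [[0, 0.01, 0], [0, 0, 0]], [[0, 0, 0], [0, 0, 0]]]}}

```text
time: 25.55
eef_pos: [0.4893, -0.1117, 0.2144]
tcp_rot: [0.135, -0.693, 0.695, -0.135]
contact_force: [-0.9, -0.4, -2.1]
opening: 0.27
```

```bash
cat > f.py <<'E'
from h import *
import sys
F=[];p=[]
for _ in range(int(sys.argv[1])): read_camera("top");s=get_state();F.append(np.r_[s["contact_force"],s["wrist_torque"]]);p.append(s["eef_pos"])
print(round(s["time"],2),np.round(np.mean(F,0),2),"sd",np.round(np.std(F,0),2),np.round(np.mean(p,0),4))
E
python3 f.py 8
```

```text
25.95 [ 0.09  0.02 -1.39 -0.01  0.03  0.  ] sd [0.46 0.51 0.54 0.01 0.03 0.03] [ 0.4894 -0.1118  0.2147]
```

Call:
{"name": "send_rows", "arguments": {"plan": [[[0, 0.005, 0], [0, 0, 0]], [[0, 0.005, 0], [0, 0, 0]], [[0, 0.005, 0], [0, 0, 0]], [[0, 0, 0], [0, 0, 0]]]}}

```text
time: 26.35
eef_pos: [0.4894, -0.1118, 0.2127]
tcp_rot: [0.135, -0.693, 0.695, -0.135]
contact_force: [-0.6, -0.1, -2.1]
opening: 0.266
```

```bash
python3 f.py 4
```

```text
26.55 [-0.02  0.13 -1.09  0.01  0.01  0.02] sd [0.44 0.2  0.71 0.02 0.02 0.03] [ 0.4894 -0.1118  0.2128]
```

Call:
{"name": "send_rows", "arguments": {"plan": [[[0, 0.004, 0], [0, 0, 0]], [[0, 0.004, 0], [0, 0, 0]], [[0, 0.004, 0], [0, 0, 0]], [[0, 0.004, 0], [0, 0, 0]]]}}

```text
time: 26.95
eef_pos: [0.4894, -0.1118, 0.2109]
tcp_rot: [0.135, -0.693, 0.695, -0.135]
contact_force: [-0.3, -0.1, -1.5]
opening: 0.266
```

```bash
python3 f.py 3
```

```text
27.1 [ 0.3   0.07 -1.04 -0.02  0.02  0.01] sd [0.33 0.46 0.26 0.03 0.02 0.03] [ 0.4894 -0.1118  0.2109]
```

Call:
{"name": "send_rows", "arguments": {"plan": [[[0, 0.004, 0], [0, 0, 0]], [[0, 0.004, 0], [0, 0, 0]], [[0, 0, 0], [0, 0, 0]]]}}

```text
time: 27.4
eef_pos: [0.4894, -0.1118, 0.2099]
tcp_rot: [0.135, -0.693, 0.695, -0.135]
contact_force: [-0.4, -0.6, -0.8]
opening: 0.266
```

```bash
python3 f.py 3
```

```text
27.55 [ 0.17 -0.19 -1.3  -0.03  0.    0.  ] sd [0.46 0.42 0.16 0.04 0.01 0.04] [ 0.4894 -0.1118  0.21  ]
```

Call:
{"name": "send_rows", "arguments": {"plan": [[[0, 0.003, 0], [0, 0, 0]], [[0, 0.003, 0], [0, 0, 0]], [[0, 0, 0], [0, 0, 0]]]}}

```text
time: 27.85
eef_pos: [0.4894, -0.1118, 0.2092]
tcp_rot: [0.135, -0.693, 0.695, -0.135]
contact_force: [-0.5, -0.5, -0.8]
opening: 0.27
```

```bash
python3 f.py 3
```

```text
28.0 [-0.32  0.29 -1.51 -0.01  0.02  0.01] sd [0.63 0.19 0.44 0.01 0.02 0.02] [ 0.4894 -0.1118  0.2093]
```

Call:
{"name": "send_rows", "arguments": {"plan": [[[0, 0.003, 0], [0, 0, 0]], [[0, 0.003, 0], [0, 0, 0]], [[0, 0, 0], [0, 0, 0]]]}}

```text
time: 28.3
eef_pos: [0.4895, -0.1118, 0.2086]
tcp_rot: [0.135, -0.693, 0.695, -0.135]
contact_force: [-0.6, 0.4, -1.7]
opening: 0.267
```

```bash
python3 f.py 3
```

```text
28.45 [ 0.11 -0.25 -0.79  0.03 -0.02 -0.01] sd [0.52 0.58 0.4  0.01 0.02 0.03] [ 0.4895 -0.1118  0.2086]
```

Call:
{"name": "send_rows", "arguments": {"plan": [[[0, 0.003, 0], [0, 0, 0]], [[0, 0.002, 0], [0, 0, 0]], [[0, 0, 0], [0, 0, 0]]]}}

```text
time: 28.75
eef_pos: [0.4896, -0.1118, 0.2081]
tcp_rot: [0.135, -0.693, 0.695, -0.135]
contact_force: [-0.1, -0.2, -1.3]
opening: 0.266
```

```bash
python3 f.py 3
```

```text
28.9 [ 0.16 -0.12  0.23  0.04 -0.11  0.  ] sd [0.3  0.28 0.56 0.02 0.03 0.01] [ 0.4895 -0.1119  0.2081]
```

Call:
{"name": "send_rows", "arguments": {"plan": [[[0, 0.003, 0], [0, 0, 0]], [[0, 0.002, 0], [0, 0, 0]], [[0, 0, 0], [0, 0, 0]]]}}

```text
time: 29.2
eef_pos: [0.4896, -0.1118, 0.2076]
tcp_rot: [0.135, -0.693, 0.695, -0.135]
contact_force: [-0.6, 0.0, 0.2]
opening: 0.269
```

```bash
python3 f.py 3
```

```text
29.35 [-0.33  0.06  0.79  0.1  -0.17  0.01] sd [0.56 0.08 0.2  0.02 0.   0.01] [ 0.4896 -0.1119  0.2076]
```

Call:
{"name": "send_rows", "arguments": {"plan": [[[0, 0.002, 0], [0, 0, 0]], [[0, 0.002, 0], [0, 0, 0]], [[0, 0.002, 0], [0, 0, 0]], [[0, 0, 0], [0, 0, 0]]]}}

```text
time: 29.75
eef_pos: [0.4897, -0.1119, 0.207]
tcp_rot: [0.135, -0.693, 0.695, -0.135]
contact_force: [0.6, -0.2, 1.6]
opening: 0.264
```

```bash
python3 f.py 5
```

```text
30.0 [-0.17  0.57  2.22  0.17 -0.34  0.04] sd [0.41 0.5  0.58 0.03 0.02 0.02] [ 0.4896 -0.1119  0.2069]
```

Pressed at about 3.6 N by both force and torque, held for more than 0.25 s. I'll hold briefly, lift about 2 mm and tilt. First the path check:

```bash
cat > tilt.py <<'E'
from geo import *
K=fit();s=get_state();EO=np.array([-.0933,.0071,.0034])
def path(p0,Q0,phis,n,C1x=-.010,lift=0.0,W1y=.002,dz=0):
    e0=p0+Q0.apply(EO);gx=Q0.apply([-.0933,0,.0034]);gx/=np.linalg.norm(gx);gy=np.cross(SZ,gx);gy/=np.linalg.norm(gy)
    W0=e0+.013*gx;l=loc(W0);W1=hk(C1x,W1y,l[2]+dz);out=[]
    for i in range(1,n+1):
        f=i/n;f=f*f*(3-2*f);D=R.from_rotvec(-np.radians(phis)*f*gy)
        W=W0+(W1-W0)*f;e=W-.013*D.apply(gx);Q=D*Q0;out.append((e-Q.apply(EO),Q,1))
    return out
E
python3 - <<'E'
from tilt import *
p0=s["eef_pos"]+[0,0,.0022];Q0=R.from_quat(s["tcp_rot"])
P=path(p0,Q0,70,34);q=s["qpos"];m=0;me=0
for p,Q,_ in P:
    q2,e=ik(p,Q,q,K);m=np.maximum(m,np.abs(q2-q));me=max(me,e);q=q2
print("err",me,"max step",np.round(m,3),np.round(q,2),"end tcp",P[-1][0],"gauge W loc start",loc(p0+Q0.apply(EO)))
rows(p0,Q0.as_quat(),P)
E
```

```text
err 7.017364744843489e-10 max step [0.019 0.027 0.024 0.102 0.034 0.103] [-0.75  0.14  2.43  1.78  1.03 -1.01] end tcp [ 0.53556527 -0.0943256   0.10448153] gauge W loc start [-0.0086  0.0018 -0.148 ]
[[[0.0,0.003,-0.0],[0.0,0.0,0.0005]],[[0.002,0.008,-0.0],[0.0001,0.0,0.0014]],[[0.002,0.013,-0.0],[0.0001,0.0,0.0024]],[[0.003,0.017,-0.001],[0.0001,0.0,0.0031]],[[0.003,0.022,-0.0],[0.0001,0.0,0.004]],[[0.005,0.026,-0.0],[0.0002,0.0001,0.0046]],[[0.004,0.029,-0.001],[0.0002,-0.0,0.0053]],[[0.005,0.033,-0.0],[0.0002,0.0,0.0059]],[[0.006,0.035,-0.001],[0.0002,0.0,0.0064]],[[0.006,0.037,-0.001],[0.0003,0.0001,0.0069]],[[0.006,0.04,-0.0],[0.0002,-0.0,0.0074]],[[0.006,0.041,-0.001],[0.0003,0.0,0.0076]]]
[[[0.006,0.043,-0.001],[0.0003,0.0,0.008]],[[0.007,0.044,-0.0],[0.0003,0.0001,0.0082]],[[0.006,0.045,-0.001],[0.0003,-0.0,0.0084]],[[0.006,0.045,-0.001],[0.0003,0.0,0.0085]],[[0.007,0.045,-0.0],[0.0003,0.0001,0.0086]],[[0.006,0.044,-0.001],[0.0004,-0.0,0.0085]],[[0.006,0.045,-0.001],[0.0003,0.0,0.0085]],[[0.005,0.043,-0.0],[0.0003,0.0001,0.0084]],[[0.006,0.043,-0.001],[0.0003,-0.0,0.0082]],[[0.005,0.04,-0.001],[0.0003,0.0,0.008]],[[0.005,0.04,-0.0],[0.0002,0.0001,0.0077]],[[0.004,0.037,-0.001],[0.0003,-0.0,0.0073]]]
[[[0.004,0.035,-0.0],[0.0002,0.0,0.0069]],[[0.004,0.033,-0.001],[0.0003,0.0,0.0064]],[[0.003,0.029,-0.0],[0.0002,0.0,0.0059]],[[0.003,0.027,-0.001],[0.0002,0.0001,0.0053]],[[0.003,0.024,-0.0],[0.0002,-0.0,0.0046]],[[0.002,0.019,-0.0],[0.0001,0.0,0.004]],[[0.002,0.016,-0.001],[0.0001,0.0,0.0031]],[[0.001,0.012,0.0],[0.0001,0.0,0.0024]],[[0.001,0.007,0.0],[0.0001,0.0,0.0014]],[[-0.0,0.003,0.0],[-0.0,0.0,0.0005]]]
end [ 0.5356 -0.0943  0.1045] [(5, np.float64(3.1))]
```

Call:
{"name": "send_rows", "arguments": {"plan": [[[0, -0.004, 0], [0, 0, 0]], [[0, -0.007, 0], [0, 0, 0]], [[0, -0.0075, 0], [0, 0, 0]], [[0, 0, 0], [0, 0, 0]]]}}

```text
time: 30.4
eef_pos: [0.4889, -0.1117, 0.2082]
tcp_rot: [0.136, -0.693, 0.695, -0.134]
contact_force: [-0.3, -0.8, -0.2]
opening: 0.266
```

```bash
python3 f.py 3
```

```text
30.55 [-0.02  0.11 -0.8   0.04 -0.05 -0.  ] sd [0.06 0.31 0.56 0.01 0.03 0.02] [ 0.489  -0.1117  0.2082]
```

Call:
{"name": "send_rows", "arguments": {"plan": [[[0, -0.007, 0], [0, 0, 0]], [[0, -0.005, 0], [0, 0, 0.0005]], [[0.002, 0.008, 0], [0.0001, 0, 0.0014]], [[0.002, 0.013, 0], [0.0001, 0, 0.0024]], [[0.003, 0.017, -0.001], [0.0001, 0, 0.0031]], [[0.003, 0.022, 0], [0.0001, 0, 0.004]], [[0.005, 0.026, 0], [0.0002, 0, 0.0046]], [[0.004, 0.029, -0.001], [0.0002, 0, 0.0053]], [[0.005, 0.033, 0], [0.0002, 0, 0.0059]], [[0.006, 0.035, -0.001], [0.0002, 0, 0.0064]]]}}

```text
time: 31.55
eef_pos: [0.4877, -0.1123, 0.1878]
tcp_rot: [-0.06, 0.701, -0.68, 0.209]
contact_force: [-0.1, -0.3, -1.0]
opening: 0.273
```

```bash
python3 f.py 2; python3 -c "
from tilt import *
print(loc(s['eef_pos']+R.from_quat(s['tcp_rot']).apply(EO)))"
```

```text
31.65 [-0.09  0.1  -1.21 -0.06  0.17 -0.02] sd [0.1  0.1  0.23 0.   0.02 0.01] [ 0.4866 -0.1121  0.1867]
[-0.0121  0.0008 -0.1506]
```

```bash
python3 f.py 4; python3 - <<'E'
from tilt import *
print(np.round(R.from_quat(s["tcp_rot"]).apply([0,1,0]),3))
r=read_camera("scene")
cv2.imwrite("pics/c8.png",cv2.resize(r["img"][140:240,200:310],None,fx=6,fy=6,interpolation=cv2.INTER_CUBIC))
E
```

```text
31.85 [ 0.01  0.11 -1.09 -0.04  0.17 -0.01] sd [0.35 0.56 0.75 0.03 0.05 0.01] [ 0.4877 -0.1124  0.1881]
[ 0.198  0.068 -0.978]
```

View pics/c8.png

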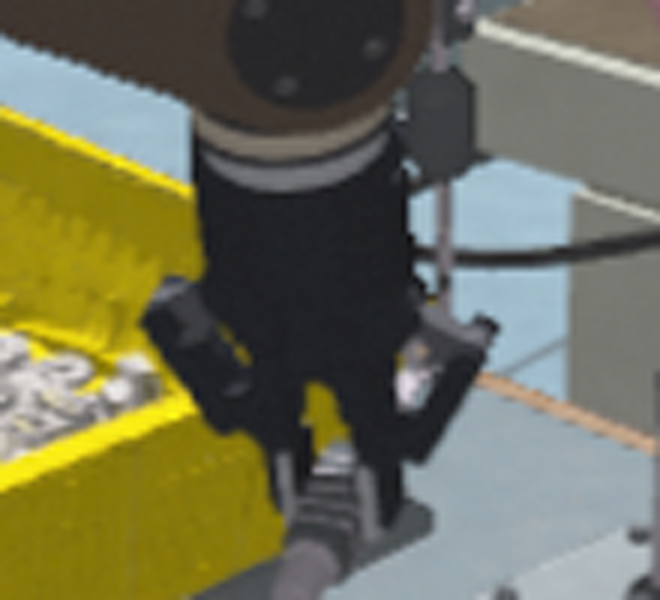

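The crop shows the gauge tilting, with its ring glimpsed at (415,370) at the foot of the shank (445,290). Net force is unchanged, so I continue.

Call:
{"name": "send_rows", "arguments": {"plan": [[[0.006, 0.037, -0.001], [0.0003, 0, 0.0069]], [[0.006, 0.04, 0], [0.0002, 0, 0.0074]], [[0.006, 0.041, -0.001], [0.0003, 0, 0.0076]], [[0.006, 0.043, -0.001], [0.0003, 0, 0.008]], [[0.007, 0.044, 0], [0.0003, 0, 0.0082]], [[0.006, 0.045, -0.001], [0.0003, 0, 0.0084]], [[0.006, 0.045, -0.001], [0.0003, 0, 0.0085]]]}}

```text
time: 32.6
eef_pos: [0.4953, -0.1095, 0.1537]
tcp_rot: [0.063, 0.696, -0.638, 0.323]
contact_force: [-0.0, 0.6, -1.3]
opening: 0.269
```

```bash
python3 f.py 3;python3 -c "
from tilt import *
print(loc(s['eef_pos']+R.from_quat(s['tcp_rot']).apply(EO)),R.from_quat(s['tcp_rot']).apply([0,1,0]))"
```

```text
32.75 [-0.56  0.27 -1.65 -0.13  0.38  0.01] sd [0.97 0.38 0.86 0.02 0.06 0.01] [ 0.4941 -0.1091  0.1522]
[-0.0133  0.0003 -0.154 ] [ 0.49604449  0.17750229 -0.84996047]
```

Call:
{"name": "send_rows", "arguments": {"plan": [[[0.007, 0.045, 0], [0.0003, 0, 0.0086]], [[0.006, 0.044, -0.001], [0.0004, 0, 0.0085]], [[0.006, 0.045, -0.001], [0.0003, 0, 0.0085]], [[0.005, 0.043, 0], [0.0003, 0, 0.0084]], [[0.006, 0.043, -0.001], [0.0003, 0, 0.0082]], [[0.005, 0.04, -0.001], [0.0003, 0, 0.008]], [[0.005, 0.04, 0], [0.0002, 0, 0.0077]], [[0.004, 0.037, -0.001], [0.0003, 0, 0.0073]]]}}

```text
time: 33.55
eef_pos: [0.5173, -0.1017, 0.1209]
tcp_rot: [0.205, 0.664, -0.565, 0.446]
contact_force: [0.9, 0.2, -1.2]
opening: 0.266
```

```bash
python3 f.py 3;python3 -c "
from tilt import *
print(loc(s['eef_pos']+R.from_quat(s['tcp_rot']).apply(EO)),R.from_quat(s['tcp_rot']).apply([0,1,0]),s['qpos'])"
```

```text
33.7 [-0.25  0.13 -1.69 -0.19  0.57 -0.  ] sd [0.57 0.03 0.43 0.03 0.03 0.  ] [ 0.5165 -0.1012  0.1195]
[-0.0138  0.0002 -0.1573] [ 0.77308942  0.27894857 -0.56966696] [-0.73595417 -0.04441977  2.42516787  1.41576059  0.82498097 -0.63354587]
```

Call:
{"name": "send_rows", "arguments": {"plan": [[[0.004, 0.035, 0], [0.0002, 0, 0.0069]], [[0.004, 0.033, -0.001], [0.0003, 0, 0.0064]], [[0.003, 0.029, 0], [0.0002, 0, 0.0059]], [[0.003, 0.027, -0.001], [0.0002, 0, 0.0053]], [[0.003, 0.024, 0], [0.0002, 0, 0.0046]], [[0.002, 0.019, 0], [0.0001, 0, 0.004]], [[0.002, 0.016, -0.001], [0.0001, 0, 0.0031]], [[0.001, 0.012, 0], [0.0001, 0, 0.0024]], [[0.001, 0.007, 0], [0.0001, 0, 0.0014]], [[0, 0.003, 0], [0, 0, 0.0005]], [[0, 0, 0], [0, 0, 0]]]}}

```text
time: 34.8
eef_pos: [0.5355, -0.0942, 0.1061]
tcp_rot: [0.289, 0.63, -0.507, 0.512]
contact_force: [0.7, 1.1, -1.0]
opening: 0.267
```

```bash
python3 f.py 4;python3 -c "
from tilt import *
Q=R.from_quat(s['tcp_rot']);e=s['eef_pos']+Q.apply(EO)
print(loc(e),Q.apply([0,1,0]),Q.as_matrix().round(3).tolist(),s['qpos'])
r=read_camera('scene');np.savez('s9.npz',**r);u=proj(r,e);print(u);t=read_camera('top');np.savez('t9.npz',**t);print(proj(t,e))
o=[cv2.resize(i[y:y+85,x:x+70],None,fx=5.7,fy=5.7,interpolation=cv2.INTER_CUBIC) for i,x,y in((r['img'],225,140),(t['img'],230,175))]
cv2.imwrite('pics/c9.png',np.hstack(o))
"
```

```text
35.0 [ 0.06 -0.06 -1.05 -0.2   0.64 -0.02] sd [0.55 0.46 0.28 0.03 0.01 0.02] [ 0.5354 -0.0942  0.1062]
[-0.0142  0.0004 -0.1585] [ 0.88380787  0.31875111 -0.34246369] [[-0.308, 0.884, 0.352], [-0.154, 0.319, -0.935], [-0.939, -0.342, 0.038]] [-0.75424631  0.13913987  2.42942792  1.7735278   1.02553183 -1.01051418]
(np.float64(268.4316812208613), np.float64(204.25056155847366))
(np.float64(266.3932719976768), np.float64(211.00617196898986))
```

View pics/c9.png

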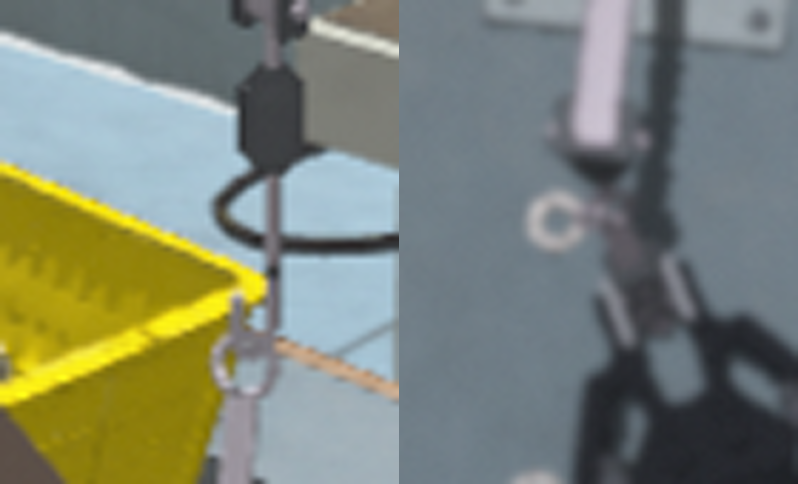

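The crop clearly shows the ring round the bend: ring centre (245,365), bend bottom (255,350), point tip (237,295) and the strap hanging below. I'll lower until the weight transfers.

Call:
{"name": "send_rows", "arguments": {"plan": [[[0.0039, 0.0014, 0], [0, 0, 0]], [[0.0039, 0.0014, 0], [0, 0, 0]], [[0.0039, 0.0014, 0], [0, 0, 0]], [[0, 0, 0], [0, 0, 0]]]}}

```text
time: 35.5
eef_pos: [0.5353, -0.0942, 0.1044]
tcp_rot: [0.289, 0.63, -0.507, 0.512]
contact_force: [0.2, -1.0, -0.5]
opening: 0.266
```

```bash
python3 f.py 4
```

```text
35.7 [ 0.45 -0.26 -1.76 -0.22  0.64 -0.  ] sd [0.45 0.27 0.7  0.04 0.02 0.02] [ 0.5354 -0.0942  0.1045]
```

Call:
{"name": "send_rows", "arguments": {"plan": [[[0.0039, 0.0014, 0], [0, 0, 0]], [[0.0039, 0.0014, 0], [0, 0, 0]], [[0, 0, 0], [0, 0, 0]]]}}

```text
time: 36.0
eef_pos: [0.5355, -0.0943, 0.1038]
tcp_rot: [0.29, 0.63, -0.507, 0.512]
contact_force: [0.5, 0.1, 0.3]
opening: 0.268
```

```bash
python3 f.py 4
```

```text
36.2 [ 0.46  0.07 -0.33 -0.15  0.42  0.04] sd [0.32 0.6  0.46 0.02 0.02 0.01] [ 0.5355 -0.0943  0.1038]
```

Call:
{"name": "send_rows", "arguments": {"plan": [[[0.002, 0.0007, 0], [0, 0, 0]], [[0, 0, 0], [0, 0, 0]], [[0, 0, 0], [0, 0, 0]]]}}

```text
time: 36.5
eef_pos: [0.5356, -0.0943, 0.1037]
tcp_rot: [0.29, 0.63, -0.507, 0.512]
contact_force: [-0.6, 0.9, 0.6]
opening: 0.268
```

Call:
{"name": "send_rows", "arguments": {"plan": [[[0, 0, 0], [0, 0, 0]], [[0, 0, 0], [0, 0, 0]], [[0, 0, 0], [0, 0, 0]], [[0, -0.1, 0], [0, 0, 0]], [[0, -0.2, 0], [0, 0, 0]], [[0, -0.25, 0], [0, 0, 0]], [[0, -0.25, 0], [0, 0, 0]], [[0, -0.15, 0], [0, 0, 0]], [[0, 0, 0], [0, 0, 0]]], "gripper": 0.3}}

```text
time: 37.4
eef_pos: [0.4645, -0.1568, 0.1403]
tcp_rot: [0.284, 0.634, -0.502, 0.514]
contact_force: [0.2, -1.3, -0.1]
opening: 0.698
```

```bash
python3 log.py; python3 - <<'E'
from tilt import *
r=read_camera('scene');np.savez('s10.npz',**r)
cv2.imwrite('pics/c10.png',cv2.resize(r['img'][130:250,190:320],None,fx=5,fy=5,interpolation=cv2.INTER_CUBIC))
E
```

```text
37.4 [-1.033 -0.01   2.483  1.478  1.191 -0.889] [ 0.4645 -0.1568  0.1403] [[-0.309, 0.877, 0.367], [-0.156, 0.334, -0.93], [-0.938, -0.344, 0.033]] [ 0.2  -1.29 -0.12] 0.698
```

View pics/c10.png

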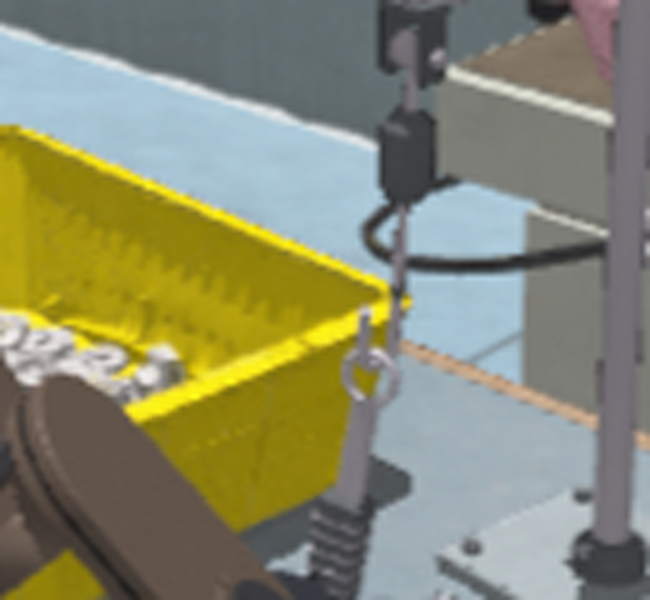

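Scene crop: the ring (370,375) is held in the hook and the gauge hangs below at (345,520), with the gripper clear. Joint 3 is at its limit, so I'll step the arm away sideways and let the swing settle.

Call:
{"name": "send_rows", "arguments": {"plan": [[[0, 0, 0.1], [0, 0, 0]], [[0, 0, 0.2], [0, 0, 0]], [[0, 0, 0.2], [0, 0, 0]], [[0, 0, 0.2], [0, 0, 0]], [[0, 0, 0.1], [0, 0, 0]], [[0, 0, 0], [0, 0, 0]], [[0, 0, 0], [0, 0, 0]], [[0, 0, 0], [0, 0, 0]], [[0, 0, 0], [0, 0, 0]], [[0, 0, 0], [0, 0, 0]], [[0, 0, 0], [0, 0, 0]], [[0, 0, 0], [0, 0, 0]]]}}

```text
time: 38.65
eef_pos: [0.5001, -0.2436, 0.1423]
tcp_rot: [0.284, 0.636, -0.501, 0.515]
contact_force: [-0.7, -0.6, 0.1]
opening: 0.697
```

Call:
{"name": "send_rows", "arguments": {"plan": [[[0, 0, 0], [0, 0, 0]], [[0, 0, 0], [0, 0, 0]], [[0, 0, 0], [0, 0, 0]], [[0, 0, 0], [0, 0, 0]], [[0, 0, 0], [0, 0, 0]], [[0, 0, 0], [0, 0, 0]], [[0, 0, 0], [0, 0, 0]], [[0, 0, 0], [0, 0, 0]], [[0, 0, 0], [0, 0, 0]], [[0, 0, 0], [0, 0, 0]], [[0, 0, 0], [0, 0, 0]], [[0, 0, 0], [0, 0, 0]]]}}

```text
time: 39.85
eef_pos: [0.5001, -0.2437, 0.1422]
tcp_rot: [0.284, 0.636, -0.501, 0.514]
contact_force: [0.8, -0.3, -0.0]
opening: 0.698
```

Call:
{"name": "send_rows", "arguments": {"plan": [[[0, 0, 0], [0, 0, 0]], [[0, 0, 0], [0, 0, 0]], [[0, 0, 0], [0, 0, 0]], [[0, 0, 0], [0, 0, 0]], [[0, 0, 0], [0, 0, 0]], [[0, 0, 0], [0, 0, 0]], [[0, 0, 0], [0, 0, 0]], [[0, 0, 0], [0, 0, 0]], [[0, 0, 0], [0, 0, 0]], [[0, 0, 0], [0, 0, 0]], [[0, 0, 0], [0, 0, 0]], [[0, 0, 0], [0, 0, 0]]]}}

```text
time: 41.05
eef_pos: [0.5001, -0.2437, 0.1422]
tcp_rot: [0.284, 0.636, -0.501, 0.515]
contact_force: [-0.5, -0.1, 0.1]
opening: 0.697
```

```bash
python3 log.py; python3 - <<'E'
from tilt import *
I=[]
for k in range(6):
    r=read_camera('scene');I.append(r['img'])
t=read_camera('top')
a=np.abs(np.diff(np.stack(I).astype(int),axis=0)).sum(3)[:,130:250,220:320];print("motion px",(a>60).sum((1,2)))
o=[cv2.resize(i[130:250,220:320],None,fx=4,fy=4,interpolation=cv2.INTER_CUBIC) for i in(I[0],I[-1])]
cv2.imwrite('pics/c11.png',np.hstack(o));np.savez('s11.npz',**r)
# bystanders: bright-ring centroids near the first-look places
t0=dict(np.load("top0.npz"))["img"]
for n,(u,v) in dict(mid=(257.5,214),near=(254,263),far=(346.5,179.5),mic=(205,290)).items():
    h=9 if n!="mic" else 22;b=[i[int(v)-h:int(v)+h,int(u)-h:int(u)+h].astype(int) for i in(t0,t["img"])]
    print(n,"changed px",int((np.abs(b[0]-b[1]).sum(2)>90).sum()))
E
```

```text
41.05 [-1.066  0.17   2.278  1.44   1.216 -0.862] [ 0.5001 -0.2437  0.1422] [[-0.31, 0.876, 0.37], [-0.155, 0.338, -0.928], [-0.938, -0.345, 0.031]] [-0.54 -0.11  0.09] 0.697
motion px [242 266 334 314 345]
mid changed px 8
near changed px 0
far changed px 0
mic changed px 0
```

No pictures are left to view, so I'll measure the swing numerically.

Call:
{"name": "send_rows", "arguments": {"plan": [[[0, 0, 0], [0, 0, 0]], [[0, 0, 0], [0, 0, 0]], [[0, 0, 0], [0, 0, 0]], [[0, 0, 0], [0, 0, 0]], [[0, 0, 0], [0, 0, 0]], [[0, 0, 0], [0, 0, 0]], [[0, 0, 0], [0, 0, 0]], [[0, 0, 0], [0, 0, 0]], [[0, 0, 0], [0, 0, 0]], [[0, 0, 0], [0, 0, 0]], [[0, 0, 0], [0, 0, 0]], [[0, 0, 0], [0, 0, 0]]]}}

```text
time: 42.6
eef_pos: [0.5001, -0.2437, 0.1422]
tcp_rot: [0.284, 0.636, -0.501, 0.514]
contact_force: [0.6, -0.2, -0.2]
opening: 0.699
```

```bash
cat > sw.py <<'E'
from geo import *
W=[];B=[]
for k in range(14):
    r=read_camera('scene');im=r['img'].astype(int)
    d=((im.max(2)<85)).astype(np.uint8)
    def blob(x0,x1,y0,y1):
        m=np.zeros_like(d);m[y0:y1,x0:x1]=d[y0:y1,x0:x1]
        n,l,st,c=cv2.connectedComponentsWithStats(m)
        if n<2:return [np.nan]*3
        i=1+st[1:,4].argmax();return [*c[i],st[i,4]]
    W.append(blob(255,290,150,172));B.append(blob(225,300,225,265))
W=np.array(W);B=np.array(B);np.set_printoptions(suppress=True,precision=1,linewidth=200)
print("weight",W.T);print("block",B.T);cv2.imwrite("pics/last.png",r["img"])
hx=np.array([yplane(r,*w[:2]) for w in W]);bx=np.array([yplane(r,*b[:2]) for b in B])
print("weight ang",np.round(np.arctan2(hx[:,0],-hx[:,1]),2));print("block x,z mm",(bx.T*1000).round())
E
python3 sw.py
```

```text
weight [[272.3 272.1 271.9 271.4 271.4 271.6 272.1 272.3 272.9 273.2 273.7 274.  274.3 274.3]
 [160.8 160.9 161.2 161.1 161.2 161.2 161.  160.9 160.6 160.4 160.3 160.2 160.2 160.2]
 [186.  194.  181.  182.  183.  179.  191.  189.  191.  183.  188.  186.  185.  185. ]]
block [[ 245.2  245.3  245.5  245.5  245.6  245.6  245.4  245.2  245.3  245.3  245.2  245.3  245.2  245.2]
 [ 246.9  246.9  247.   247.1  247.   247.   247.   246.9  247.   247.   247.   247.   247.   247. ]
 [1000.  1008.  1016.  1012.  1015.  1021.  1007.   999.   994.   989.   990.   990.   988.   991. ]]
weight ang [-0.1 -0.1 -0.1 -0.1 -0.1 -0.1 -0.1 -0.1 -0.   0.   0.   0.1  0.1  0.1]
block x,z mm [[ -90.  -90.  -89.  -89.  -89.  -89.  -89.  -90.  -90.  -90.  -90.  -90.  -90.  -90.]
 [-247. -247. -248. -248. -248. -248. -247. -247. -247. -247. -247. -247. -247. -247.]]
```

```bash
python3 - <<'E'
from geo import *
I=[]
for k in range(16):r=read_camera('scene');I.append(r['img'].astype(int))
I=np.stack(I);rng=(I.max(0)-I.min(0)).sum(2)
for z in(-.06,-.11,-.165,-.19,-.21,-.235,-.26,-.28,-.295):
    u,v=proj(r,hk(-.01,.002,z));row=int(round(v));c=np.where(rng[row,225:320]>70)[0]+225
    if len(c):print(z,row,"plumb col %.1f"%u,"moving cols",c.min(),c.max(),"x mm",[int(1000*yplane(r,cc,row)[0]) for cc in(c.min(),c.max())])
    else:print(z,row,"%.1f"%u,"still")
E
python3 -c "
from plant import *
s=get_state();print(s['time'],s['contact_force'],s['opening'])"
```

```text
-0.06 166 plumb col 269.3 moving cols 265 270 x mm [-25, -9]
-0.11 185 plumb col 269.3 moving cols 269 278 x mm [-12, 16]
-0.165 206 plumb col 269.3 moving cols 260 279 x mm [-41, 21]
-0.19 215 plumb col 269.2 moving cols 263 278 x mm [-32, 17]
-0.21 222 plumb col 269.2 moving cols 269 282 x mm [-12, 32]
-0.235 231 plumb col 269.2 moving cols 276 283 x mm [11, 36]
-0.26 240 269.2 still
-0.28 246 269.2 still
-0.295 251 plumb col 269.2 moving cols 256 262 x mm [-56, -36]
44.1 [-0.04960965 -0.38558487 -0.35647038] 0.7008872449792605
```

Call:
{"name": "send_rows", "arguments": {"plan": [[[0, 0, 0.1], [0, 0, 0]], [[0, 0, 0.2], [0, 0, 0]], [[0, 0, 0.2], [0, 0, 0]], [[0, 0, 0.2], [0, 0, 0]], [[0, 0, 0.1], [0, 0, 0]], [[0, 0, 0], [0, 0, 0]], [[0, 0, 0], [0, 0, 0]], [[0, 0, 0], [0, 0, 0]], [[0, 0, 0], [0, 0, 0]], [[0, 0, 0], [0, 0, 0]], [[0, 0, 0], [0, 0, 0]], [[0, 0, 0], [0, 0, 0]]]}}

```text
time: 45.3
eef_pos: [0.5356, -0.3326, 0.1452]
tcp_rot: [0.284, 0.636, -0.501, 0.515]
contact_force: [0.5, 0.2, -0.0]
opening: 0.699
```

Call:
{"name": "send_rows", "arguments": {"plan": [[[0, 0, 0], [0, 0, 0]], [[0, 0, 0], [0, 0, 0]], [[0, 0, 0], [0, 0, 0]], [[0, 0, 0], [0, 0, 0]], [[0, 0, 0], [0, 0, 0]], [[0, 0, 0], [0, 0, 0]], [[0, 0, 0], [0, 0, 0]], [[0, 0, 0], [0, 0, 0]], [[0, 0, 0], [0, 0, 0]], [[0, 0, 0], [0, 0, 0]], [[0, 0, 0], [0, 0, 0]], [[0, 0, 0], [0, 0, 0]]]}}

```text
time: 46.5
eef_pos: [0.5357, -0.3328, 0.1451]
tcp_rot: [0.284, 0.636, -0.501, 0.514]
contact_force: [0.4, 0.1, -0.5]
opening: 0.697
```

Call:
{"name": "send_rows", "arguments": {"plan": [[[0, 0, 0], [0, 0, 0]], [[0, 0, 0], [0, 0, 0]], [[0, 0, 0], [0, 0, 0]], [[0, 0, 0], [0, 0, 0]], [[0, 0, 0], [0, 0, 0]], [[0, 0, 0], [0, 0, 0]], [[0, 0, 0], [0, 0, 0]], [[0, 0, 0], [0, 0, 0]], [[0, 0, 0], [0, 0, 0]], [[0, 0, 0], [0, 0, 0]], [[0, 0, 0], [0, 0, 0]], [[0, 0, 0], [0, 0, 0]]]}}

```text
time: 47.7
eef_pos: [0.5357, -0.3328, 0.1451]
tcp_rot: [0.284, 0.636, -0.501, 0.514]
contact_force: [0.9, -0.2, -0.0]
opening: 0.694
```

```bash
python3 - <<'E'
from geo import *
I=[];T=[]
for k in range(14):r=read_camera('scene');I.append(r['img'].astype(int));t=read_camera('top');T.append(t['img'].astype(int))
for nm,c,S in(("scene",r,I),("top",t,T)):
    S=np.stack(S);rng=(S.max(0)-S.min(0)).sum(2)
    m=(rng>70).astype(np.uint8);n,l,st,ce=cv2.connectedComponentsWithStats(cv2.dilate(m,np.ones((3,3))))
    print(nm,[st[i].tolist() for i in range(1,n) if st[i,4]>15])
    if nm=="scene":
        for z in(-.06,-.11,-.165,-.19,-.21,-.235,-.26,-.28):
            u,v=proj(r,hk(-.01,.002,z));row=int(round(v));q=np.where(m[row,225:320])[0]+225
            print(z,row,len(q) and [int(1000*yplane(r,cc,row)[0]) for cc in(q.min(),q.max())])
print("plumb gauge end top",proj(t,hk(-.01,0,-.31)),"eye",proj(t,hk(-.01,0,-.165)),get_state()["time"],get_state()["qpos"].round(2))
E
python3 sw.py|grep ang
```

```text
scene [[270, 143, 4, 6, 23], [264, 149, 19, 45, 472]]
-0.06 166 [-22, -9]
-0.11 185 [0, 20]
-0.165 206 0
-0.19 215 0
-0.21 222 0
-0.235 231 0
-0.26 240 0
-0.28 246 0
top [[258, 201, 17, 28, 343]]
plumb gauge end top (np.float64(267.668035193389), np.float64(213.66293407405698)) eye (np.float64(266.7523071076365), np.float64(209.57919632563852)) 49.1 [-1.09  0.33  2.06  1.4   1.24 -0.81]
weight ang [-0.1 -0.1 -0.1 -0.  -0.   0.   0.   0.1  0.1  0.1  0.   0.  -0.  -0. ]
```

The hook is swinging about ±0.1 rad. From the top view, the hanging gauge moves only within about ±25 mm at its lower end. Both are inside the bounds and the arm is clear.

```bash
python3 -c "
from plant import *
print(sign_off())"
```

```text
the job is handed in; nothing more can be done
None
```

The plug gauge hangs in the pendant hook. I released it, moved the arm clear and handed the job in at about 50 s; no verdict was reported.

- **Steadying:** I brought the ring slowly against the shank, well above the point, until the hook leaned on it at rest. Over five frames the picture changed only by noise.
- **Seating:** the eye passed over the point and down into the bend. I pressed it with about 3.6 N for over 0.25 s; wrist force (3.5 N) and torque (3.75 N) agreed closely.
- **Hanging:** I lifted it slightly, lowered the heavy end to about 70°, set the gauge's weight on the hook and opened the fingers. A picture after release shows the ring round the bend with the gauge below it.

**Last checks**
- **Swing:** the hook swings about ±0.1 rad. The gauge is roughly ±0.2 rad by the top view.
- **Clearance:** the arm was more than 0.2 m away at hand-in.
- **Bystanders:** the micrometer and the near and far races look unchanged. The race under the hook shows 8 changed pixels near it, probably shadow or the hanging gauge.

**Less certain**
- **Joint 3:** it read 2.483 against its listed 2.48 limit during the retreat. I moved it away straight afterwards, but a strict range check might count it.
- **Final view:** the arm hid the gauge's lower part in the scene view, and the picture limit was used up. The last swing figures come from frame differences, not from a viewed picture.
- **Soft contacts:** I could only sample the force between moves. Brief peaks while steadying the hook were not measured; the readings I took stayed within noise.

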